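# Make up the load on the shielded spring scale

### The job

Make up the load on the spring scale: put one small sample bottle after another onto its pan, beside the jar that is on it, in through the open front under the roof of the clear shield, until the pointer rests between the two long black lines on the white plate. Keep the bottles upright, set them down gently and do not knock the shield; leave the plate as it is set, and leave the jar on the pan, the spare bottles, the cup and the large media bottle standing where they are.

Things in the scene. Friction and masses are not known exactly. Their poses are not given: they have to be found in the camera images.
- station: spring scale with its shield, fixed to the worktop as one. Origin on the worktop under the middle of the scale; x from the open front to the back, y to the left, z up. Grey housing x -67 to 78 mm, 260 mm wide, 50 mm high, with the pan above it
- lines (a point): small white target plate (46 x 30 mm) at the front right of the scale, clamped upright; two long black lines across it, 15 mm apart. The point is the middle of its front face, halfway between the lines. Its height (68 to 86 mm) differs each time: it sets the target and stays as it is
- pointer (a point): dark pointer fixed to the pan's front edge, riding in front of the white plate; the point is the point on the plate's face level with it: height 106 mm less the pan's sinking. It must end between the lines, that is within 7.5 mm above or below point lines
- hood: clear draught shield with aluminium edges, open only at the front; origin and axes as the station's. 12 mm posts at x -47 and 112, y -165 and 165 mm; clear sides, back and roof. Roof from x -47 mm (front edge) to 112 mm, underside of its rails 294 mm high, top 306. It covers most of the pan: a hand cannot come straight down, one leaning back 30 to 45 degrees fits in through the front
- pan_top (a point): centre line of the scale's steel pan, on its top face, straight above the station's origin and with its axes. The flat pan reaches from x = -65 to 85 mm and y = -125 to 125 mm, 4 mm thick. Its height is 110 mm with the jar alone on it, less the sinking
- pan (a joint): sinking of the pan in m: 0 as found, with the jar alone on it; more when loaded (stops at 0.055). Spring 268 N/m, well damped: each sample bottle sinks it 11 mm, and it comes to rest within about half a second
- jar: white jar with a ribbed lid, 62 mm diameter, 90 mm tall, already standing on the back part of the pan (45 mm behind its centre line); origin at the centre of its underside. It stays there
- analyser_corner (a point): top corner, nearest the robot and the scale, of the white bench analyser that stands to the right and never moves (a closed box); from this corner it reaches away along +x and to the right along -y by more than 400 mm, and down to the worktop, 126 mm below. Not part of the job
- cup: empty grey cup, 67 mm diameter, 48 mm tall, standing on the worktop among the bottles; not part of the job; origin at the centre of its underside
- media: large media bottle, 72 mm diameter, 142 mm tall, standing on the worktop among the sample bottles; not part of the job; origin at the centre of its underside
- bottle_a: one of three identical small round sample bottles with a screw cap, 44 mm diameter, 75 mm tall (the 36 mm cap is the top 16 mm), 0.30 kg, standing upright on the worktop; origin at the centre of its underside, z up its axis
- bottle_b: one of three identical small round sample bottles with a screw cap, 44 mm diameter, 75 mm tall (the 36 mm cap is the top 16 mm), 0.30 kg, standing upright on the worktop; origin at the centre of its underside, z up its axis
- bottle_c: one of three identical small round sample bottles with a screw cap, 44 mm diameter, 75 mm tall (the 36 mm cap is the top 16 mm), 0.30 kg, standing upright on the worktop; origin at the centre of its underside, z up its axis
Mind the look-alikes: they are no part of the job. Leave any purple or yellow look-alike of the bottle_a alone. What is shaped like the bottle_c but turquoise is not meant.

How it is judged:
At the end, for the whole second after the job is handed in: Pan at rest, pointer within 9 mm of midway between the lines (lines at 7.5 mm); plate not shifted 3 mm. Each small bottle at rest, upright within 0.12 rad, on the pan or within 30 mm of where it stood; the jar still upright on the pan, displaced less than 60 mm, sinking included (z of pointer in the frame of lines between -0.009 and 0.009 m and distance of lines from where it was at the start of the episode below 0.003 m and velocity of joint pan between -0.02 and 0.02 m/s and ((x of bottle_a in the frame of pan_top between -0.065 and 0.085 m and y of bottle_a in the frame of pan_top between -0.125 and 0.125 m and z of bottle_a in the frame of pan_top between -0.012 and 0.012 m and angle between bottle_a's own z axis and vertical below 0.12 rad) or (distance of bottle_a from where it was at the start of the episode below 0.03 m and angle between bottle_a's own z axis and vertical below 0.12 rad)) and linear speed of each of bottle_a, bottle_b, bottle_c below 0.03 m/s and ((x of bottle_b in the frame of pan_top between -0.065 and 0.085 m and y of bottle_b in the frame of pan_top between -0.125 and 0.125 m and z of bottle_b in the frame of pan_top between -0.012 and 0.012 m and angle between bottle_b's own z axis and vertical below 0.12 rad) or (distance of bottle_b from where it was at the start of the episode below 0.03 m and angle between bottle_b's own z axis and vertical below 0.12 rad)) and ((x of bottle_c in the frame of pan_top between -0.065 and 0.085 m and y of bottle_c in the frame of pan_top between -0.125 and 0.125 m and z of bottle_c in the frame of pan_top between -0.012 and 0.012 m and angle between bottle_c's own z axis and vertical below 0.12 rad) or (distance of bottle_c from where it was at the start of the episode below 0.03 m and angle between bottle_c's own z axis and vertical below 0.12 rad)) and x of jar in the frame of pan_top between -0.065 and 0.085 m and y of jar in the frame of pan_top between -0.125 and 0.125 m and z of jar in the frame of pan_top between -0.012 and 0.012 m and angle between jar's own z axis and vertical below 0.12 rad and distance of jar from where it was at the start of the episode below 0.06 m); the robot touches nothing.
It fails at once if the shield is knocked (more than 4 N) (contact force between hood and anything else above 4 N).
It fails at once if a bottle or the jar is tipped more than 0.4 rad from upright (angle between any of bottle_a, bottle_b, bottle_c, jar's own z axis and vertical above 0.4 rad).
It fails at once if the cup or the tall media bottle is moved more than 25 mm (distance of any of cup, media from where it was at the start of the episode above 0.025 m).
It fails at once if a bottle is dropped or pushed hard on the pan: the pan sinks faster than 0.2 m/s (velocity of joint pan above 0.2 m/s).
It also fails if it takes over 72 s, if anything falls off the work surface, if the arm or the gripper's body presses on something with over 40 N, if the wrist force passes 120 N, or if a joint passes its speed limit or range.

### The arm

A 6-joint arm with a two-finger parallel gripper is mounted at the origin on a cart in front of the work surface, level with it; the furniture and walls round the work are solid. World frame = base frame: x ahead of the robot, y to its left, z up, the work surface at z = 0. Lengths are in m, angles in rad, forces in N, time in s.
With the tool pointing down it reaches from about 0.35 to 0.775 m from the base axis. Payload 7.3 kg.
Tool frame: the origin (TCP) lies midway between the tips of the shut fingers; the grasp point (between the pads) lies 19 mm behind it; z points along the fingers, y is the line along which they close (so a half turn about z gives the same grasp; the last joint's range is limited). The gripper opens to 92 mm and grips with 3 to 60 N. Pads are 19 mm wide; open, the fingers measure 130 mm over their backs; the gripper's body (75 mm by 190 mm) begins 47 mm behind the grasp point.
Start: joints at [-1.353, 0.342, 1.524, -0, 1.275, -0.146], TCP at [0.187, -0.491, 0.227] pointing down, gripper open.
Joint ranges: [-2.53, 2.53], [-0.77, 2.02], [0.04, 2.7], [-1, 4.14], [0.28, 2.66], [-3.11, 3.11]. Speed limits (rad/s): [2.57, 2.57, 3.14, 3.14, 3.14, 3.14].

### API

Orientations are given as [roll, pitch, yaw] about the fixed x, y, z axes, in that order (R = Rz(yaw) Ry(pitch) Rx(roll)).
In Python, from cell import robot, read_camera, camera_params, nets gives the robot as it stands. The module is installed in compiled form; this text tells all that it offers.
- The arm moves only by the tool step_arm, never from a script. Its argument "steps" is a list of rows, each an object of numbers: "x", "y", "z": the shift along the tool's x, y, z as a fraction of full scale; "rx", "ry", "rz": the turn, a rotation vector about the tool's x, y, z as a fraction of full scale; "claw": the opening, from -1 (shut) to 1 (fully open). In form: [{"x": .., "y": .., "z": .., "rx": .., "ry": .., "rz": .., "claw": ..}, ...]. A call has 1 to 12 rows; each row is the pose to reach, as a shift and turn from the pose commanded when the call began, along the tool's axes at that moment; what a row does not reach only later rows make up. Full scale, the value 1, is 750 mm for a shift and pi/4 rad for a turn. A row lasts 1/12 s, in which the tool goes at most 41.7 mm and 7.16 degrees, less where a joint would pass 70% of its speed; a pose out of reach is approached as far as the arm can. A call with a number of a shift or a turn outside -1 to 1 is refused whole. A call with a gripper value outside its range is refused whole. The fingers move at their own pace and stop on an object; "squeeze" is the grip in N (left out, the last holds). Time passes only in rows, so rows that repeat a pose let the fingers close. It gives the time, the measured TCP pose, the force, the opening and the grip force at its end, in the units of the state.
- robot.observe(): the state, without advancing time (a new reading comes with each control period).
- read_camera(name): name is "scene" or "top"; returns (picture, depth): 384x512x3 uint8, blue, green, red; 384x512 float32, m along the optical axis (not along the pixel's ray), 0 where there is no reading.
- camera_params(name): a dict with "fx", "fy", "cx", "cy" (pixels), "R" (3x3) and "t" (3): a world point X has camera coordinates R X + t. Camera axes: x right, y down, z forward; pixel columns grow to the right and rows downward; lengths in m; the calibration is good to about 2 mm. A picture is of the moment at which its call begins. camera_params takes no time and is no camera call.
- robot.hand_in(): hands the job in; it is judged then, once.
Trained networks look in the newest picture that a camera, given by its name, has taken for a name from the list of things; names that differ only in an ending like _2 or _b are one class to them, and where a whole thing is asked for, a point or a joint stands for the part that bears it (a point fixed in the world has none). Each returns a list of dicts, best first, with "conf" (0 to 1); they miss things now and then, are a little off and sometimes report something else, mostly with a low value. They report only what shows in the picture. A call takes as long as a camera call. They do not tell look-alikes from the thing itself.
- nets.masks_of(camera, query): "region" (384x512 bool, what is visible of it) and "box" ([left, top, right, bottom] in pixels, round what is visible of it).
- nets.landmark_of(camera, query): "pixel" ([row, column] in pixels: a listed point, or the origin of a listed thing).
The state is a dict: "time": time; "qpos": joint angles; "qvel": joint speeds; "joint_efforts": joint torques, N m; "tool_pos": TCP position; "tool_rot": TCP orientation; "contact_force": force on the tool from outside, world axes, zero at the start; "torque": the same for the moment, N m; "opening": finger opening in m; "grip_force": force on a finger pad.
Only numpy, scipy, OpenCV 4.12 (cv2) and the standard library are available. Lean on these libraries where they do the work, as an engineer would, in place of code of your own. Each camera call takes 0.05 s, during which the arm holds its last target. There are 200 camera calls.

## Working session

There is one attempt and no reset: what is moved stays moved. The work goes in short steps, Python scripts to look and compute and a tool call to move; the robot and the scene stay as the last step left them, time stands still between calls to the robot, and variables do not carry over. Pictures are saved under pics/ and viewed, at most 10 in all, crops included, and the job is handed in when it is done.

Besides the shell and the picture viewer there is one more tool, called as a command line: name --argument value ..., lists and objects as JSON in quotes. step_arm: Moves the arm, as the interface text tells. Its arguments: {"type":"object","properties":{"steps":{"type":"array","items":{"type":"object","properties":{"x":{"type":"number","minimum":-1,"maximum":1},"y":{"type":"number","minimum":-1,"maximum":1},"z":{"type":"number","minimum":-1,"maximum":1},"rx":{"type":"number","minimum":-1,"maximum":1},"ry":{"type":"number","minimum":-1,"maximum":1},"rz":{"type":"number","minimum":-1,"maximum":1},"claw":{"type":"number"}}}},"squeeze":{"type":"number"}},"required":["steps"]}

```bash
mkdir -p pics
cat > h.py <<'E'
import numpy as np,cv2
from cell import robot,read_camera,camera_params,nets
def ray(cam,r,c):
    p=camera_params(cam);R=np.array(p["R"]);t=np.array(p["t"])
    d=R.T@np.array([(c-p["cx"])/p["fx"],(r-p["cy"])/p["fy"],1.]);return -R.T@t,d
def at_z(cam,r,c,z):
    o,d=ray(cam,r,c);return o+d*(z-o[2])/d[2]
def tri(a,b):
    (o1,d1),(o2,d2)=a,b
    s=np.linalg.lstsq(np.c_[d1,-d2],o2-o1,rcond=None)[0]
    p,q=o1+s[0]*d1,o2+s[1]*d2
    return (p+q)/2,np.linalg.norm(p-q)
def cloud(cam,dep):
    p=camera_params(cam);R=np.array(p["R"]);t=np.array(p["t"])
    v,u=np.indices(dep.shape);X=np.stack([(u-p["cx"])/p["fx"]*dep,(v-p["cy"])/p["fy"]*dep,dep],-1)
    return (X-t)@R
E
python3 - <<'E'
from h import *
np.set_printoptions(precision=3,suppress=True)
for c in("scene","top"):
    im,d=read_camera(c);cv2.imwrite(f"pics/{c}0.png",im);np.save(c+"0.npy",d)
    print(c,ray(c,192,256))
    W=cloud(c,d)
    for q in("bottle_a","cup","media","jar","hood"):
        for m in nets.masks_of(c,q)[:7]:
            g=m["region"]&(d>0);w=W[g]
            print(q,round(m["conf"],2),np.round(m["box"]),np.median(w,0),np.percentile(w[:,2],98),im[g].mean(0).round())
    for q in("lines","pointer","pan_top","station","analyser_corner","bottle_a","jar"):
        for m in nets.landmark_of(c,q)[:6]:
            r,k=m["pixel"];print(q,round(m["conf"],2),np.round([r,k],1))
E
```

```text
scene (array([0.007, 0.468, 0.868]), array([ 0.534, -0.394, -0.748]))
bottle_a 0.98 [228. 225. 241. 259.] [0.495 0.172 0.047] 0.07639552416904748 [ 83.  80. 131.]
bottle_a 0.85 [372. 175. 395. 199.] [ 0.409 -0.251  0.043] 0.0764679956771421 [ 88.  85. 123.]
bottle_a 0.69 [180. 260. 201. 290.] [0.476 0.307 0.048] 0.07606640844465828 [ 83.  80. 133.]
bottle_a 0.67 [270. 185. 281. 202.] [0.555 0.003 0.059] 0.07687256430135488 [114.  41.  78.]
bottle_a 0.65 [109.  58. 269. 233.] [0.721 0.117 0.158] 0.3056947081997108 [127. 123. 113.]
bottle_a 0.63 [166. 230. 186. 265.] [0.562 0.295 0.046] 0.07606531355055755 [108. 104.   7.]
bottle_a 0.55 [279. 162. 299. 191.] [ 0.585 -0.07   0.044] 0.07633819734280092 [ 17. 129. 145.]
cup 0.96 [305. 202. 334. 229.] [ 0.453 -0.07   0.023] 0.048176479390418386 [98. 91. 83.]
media 0.69 [258. 200. 291. 256.] [0.438 0.094 0.093] 0.14263431564291376 [156. 129. 111.]
jar 0.98 [170. 127. 196. 164.] [0.74  0.159 0.166] 0.20068816201513676 [108. 106. 101.]
hood 0.9 [112.  55. 272. 232.] [0.74  0.129 0.302] 0.3058817411280755 [147. 143. 132.]
lines 0.4 [166.5 253.
[... 783 characters left out ...]
 0.44 [258. 187. 274. 201.] [ 0.562 -0.     0.073] 0.0804104345805951 [131.  60. 101.]
cup 0.54 [273. 217. 298. 240.] [ 0.454 -0.063  0.004] 0.05183468172971737 [138. 128. 122.]
media 0.72 [229. 213. 252. 240.] [0.457 0.079 0.109] 0.14640421282818425 [151. 111.  89.]
hood 0.57 [160.  74. 294. 168.] [0.746 0.108 0.306] 0.3101457794439512 [158. 155. 148.]
hood 0.41 [207. 200. 220. 220.] [0.508 0.162 0.073] 0.08026250715731106 [ 61.  58. 144.]
pointer 0.91 [161.7 272.8]
pan_top 0.74 [140.  232.9]
station 0.75 [150.8 236.3]
analyser_corner 0.63 [223.1 319.5]
bottle_a 0.72 [210.5 213.1]
bottle_a 0.72 [191.4 177.9]
bottle_a 0.68 [242.5 348.7]
bottle_a 0.65 [181.5 286.1]
bottle_a 0.52 [192.2 269. ]
```

Run:
```python
import cv2
im=cv2.imread("pics/scene0.png");cv2.imwrite("pics/s0b.png",cv2.resize(im,(800,600),interpolation=cv2.INTER_CUBIC))
im=cv2.imread("pics/top0.png")[60:300,120:440];cv2.imwrite("pics/t0b.png",cv2.resize(im,(800,600),interpolation=cv2.INTER_CUBIC))
```

```text
(no output)
```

View pics/s0b.png

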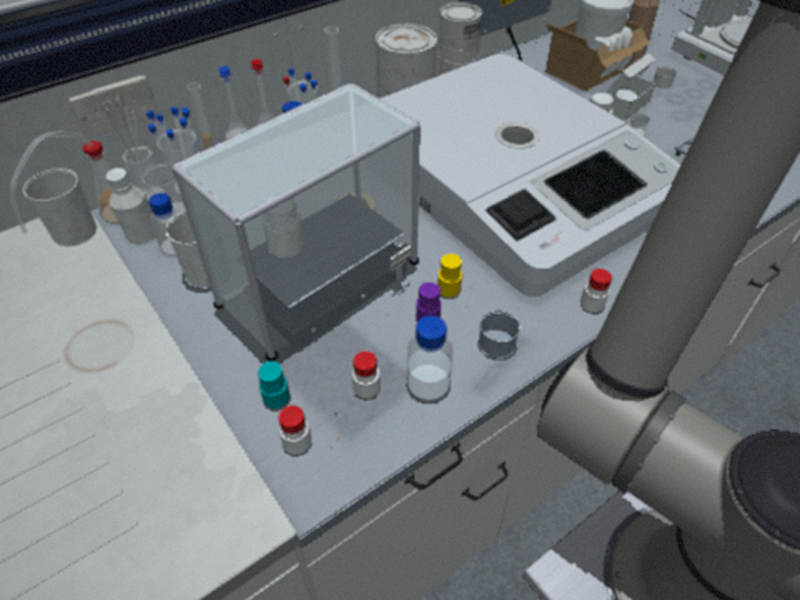

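View pics/t0b.png

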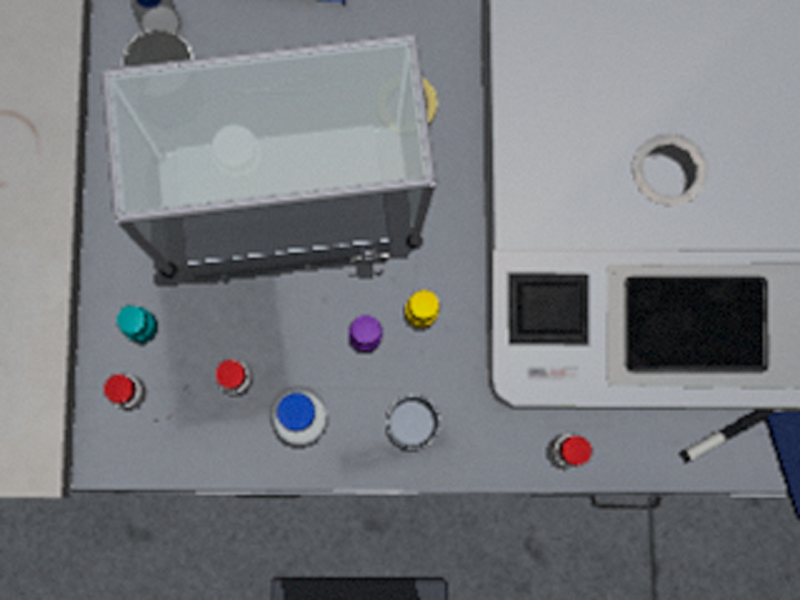

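The pictures show three red-capped bottles (800x600 view: 293,430; 365,375; 597,290), with turquoise, purple and yellow look-alikes. The blue-capped media bottle is at (430,360), the cup at (498,335), and the shield's open front with the plate at (400,258). Next I'll measure precisely.

Run:
```python
from h import *
np.set_printoptions(precision=4,suppress=True)
ims={c:cv2.imread(f"pics/{c}0.png") for c in("scene","top")};D={c:np.load(c+"0.npy") for c in ims}
W={c:cloud(c,D[c]) for c in ims}
print(camera_params("scene")["fx"])
for c in ims:
    w=W[c];d=D[c]>0
    k=d&(abs(w[...,2]-.306)<.009)&(w[...,0]>.55)&(w[...,0]<.95)&(w[...,1]>-.15)&(w[...,1]<.4)
    P=w[k];r=cv2.minAreaRect(P[:,:2].astype(np.float32)*1000);print(c,k.sum(),np.median(P[:,2]),r,cv2.boxPoints(r))
    k=d&(w[...,0]>.3)&(w[...,0]<.6)&(abs(w[...,2])<.02)&(w[...,1]>-.3)&(w[...,1]<.35);print("table",np.median(w[k][:,2]))
# bottle caps by red blobs
cen={}
for c in ims:
    h=cv2.cvtColor(ims[c],cv2.COLOR_BGR2HSV);m=(((h[...,0]<8)|(h[...,0]>172))&(h[...,1]>150)&(h[...,2]>70)).astype(np.uint8)
    n,l,s,ce=cv2.connectedComponentsWithStats(m);cen[c]=[]
    for i in range(1,n):
        if s[i,4]<30: continue
        w=W[c][(l==i)&(D[c]>0)];top=w[w[:,2]>np.percentile(w[:,2],90)-.004]
        if np.median(w[:,0])<.3 or np.median(w[:,0])>.65: continue
        rr=cv2.minEnclosingCircle(top[:,:2].astype(np.float32))
        print(c,ce[i],s[i,4],"median",np.median(w,0),"top mean",top.mean(0),rr)
        cen[c].append(ce[i])
for a in cen["scene"]:
    b=min(cen["top"],key=lambda b:tri(ray("scene",a[1],a[0]),ray("top",b[1],b[0]))[1]); print("tri",tri(ray("scene",a[1],a[0]),ray("top",b[1],b[0])))
print("pointer tri",tri(ray("scene",161.4,257.1),ray("top",161.7,272.8)))
print("corner tri",tri(ray("scene",169.7,342.9),ray("top",223.1,319.5)))
print("pan",at_z("scene",160.5,207.8,.11),at_z("top",140,232.9,.11))
cv2.imwrite("pics/plate.png",cv2.resize(ims["scene"][140:200,225:295],(700,600),interpolation=cv2.INTER_CUBIC))
```

```text
411.66509761148427
scene 6586 0.3039756417150621 ((748.116455078125, 103.61361694335938), (172.50650024414062, 342.6630554199219), 6.93289041519165) [[641.813  263.2811]
 [683.1747 -76.8765]
 [854.4199 -56.0538]
 [813.0582 284.1038]]
table -0.0008331650555353043
top 7941 0.30609159764863275 ((752.57177734375, 105.44495391845703), (172.56797790527344, 342.55413818359375), 6.72072696685791) [[646.8361 265.4473]
 [686.9252 -74.753 ]
 [858.3074 -54.5574]
 [818.2183 285.6429]]
table 0.000570691680501576
scene [383.741  178.3741] 139 median [ 0.4118 -0.2551  0.0735] top mean [ 0.4139 -0.2601  0.0746] ((0.413369357585907, -0.26199087500572205), 0.01899174600839615)
scene [233.328  232.4194] 186 median [0.5025 0.1682 0.0737] top mean [0.5061 0.1658 0.0743] ((0.5063506960868835, 0.16497628390789032), 0.01815440133213997)
scene [186.4101 267.9862] 217 median [0.4841 0.3062 0.0738] top mean [0.4864 0.3048 0.0742] ((0.48762768507003784, 0.30342572927474976), 0.018701691180467606)
top [211.9109 209.2772] 101 median [0.5109 0.1645 0.075 ] top mean [0.5098 0.1674 0.0775] ((0.5096084475517273, 0.16602593660354614), 0.017310291528701782)
top [167.22 215.11] 100 median [0.4922 0.304  0.075 ] top mean [0.4914 0.3046 0.0776] ((0.49254095554351807, 0.3043138086795807), 0.01677120476961136)
top [350.0472 239.8774] 106 median [ 0.4171 -0.2599  0.0753] top mean [ 0.4171 -0.2593  0.077 ] ((0.4173738360404968, -0.2594732642173767), 0.01755722425878048)
tri (array([ 0.417 , -0.2629,  0.0632]), np.float64(0.0016132728674469034))
tri (array([0.5105, 0.1653, 0.0626]), np.float64(0.002709571629674943))
tri (array([0.4919, 0.3052, 0.0627]), np.float64(0.0029414150667199756))
pointer tri (array([ 0.6636, -0.0233,  0.0708]), np.float64(0.0045844557575409235))
corner tri (array([ 0.4703, -0.1591,  0.114 ]), np.float64(0.010453321504188694))
pan [0.7127 0.105  0.11  ] [0.7226 0.0996 0.11  ]
```

View pics/plate.png

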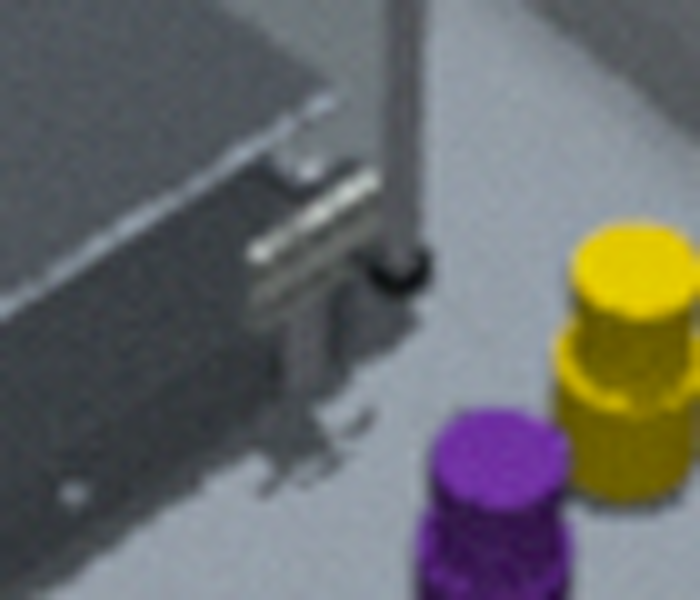

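The plate crop shows the bright upper edge at about (310,220) and the shaded face below it, down to about (275,310). I'll get the plate's height from depth and both views, and refine the obstacles.

Run:
```python
from h import *
np.set_printoptions(precision=4,suppress=True,linewidth=150)
S0=np.array([.718,.1006]);a=np.radians(6.83);Rz=np.array([[np.cos(a),-np.sin(a)],[np.sin(a),np.cos(a)]])
for c in("scene","top"):
    im,d=read_camera(c);w=cloud(c,d)
    s=w.copy();s[...,:2]=(w[...,:2]-S0)@Rz
    for q in("lines","pointer"):
        for m in nets.landmark_of(c,q)[:2]+[]: print(c,q,m["conf"],m["pixel"])
        for m in nets.masks_of(c,q)[:2]:
            g=m["region"]&(d>0);print(" mask",q,m["conf"],m["box"],g.sum(),np.percentile(s[g],[5,50,95],axis=0).ravel() if g.sum() else 0)
    if c=="scene":
        for r in range(158,175): print(r,im[r,246:266].mean(-1).astype(int))
        for r in range(158,175): print(r,(s[r,246:266,2]*1000).astype(int),(s[r,246:266,0]*1000).astype(int)[::4])
    jar=(d>0)&(s[...,0]>0)&(s[...,0]<.085)&(abs(s[...,1])<.12)&(s[...,2]>.19)&(s[...,2]<.21)
    print("jar",jar.sum(),s[jar].mean(0) if jar.any() else 0)
    p=(d>0)&(abs(s[...,0])<.06)&(abs(s[...,1])<.12)&(abs(s[...,2]-.11)<.012)
    print("pan",p.sum(),np.median(s[p],0))
    h=cv2.cvtColor(im,cv2.COLOR_BGR2HSV)
    b=(abs(h[...,0].astype(int)-112)<10)&(h[...,1]>170)&(d>0)&(w[...,0]>.38)&(w[...,0]<.55)&(abs(w[...,1]-.08)<.06)&(w[...,2]>.1)
    t=b&(w[...,2]>np.percentile(w[b][:,2],80)-.006);print("media cap",w[t].mean(0),cv2.minEnclosingCircle(w[t][:,:2].astype(np.float32)))
```

```text
scene lines 0.62 [165.1, 255.0]
 mask lines 0.68 [247.3, 160.9, 261.4, 169.1] 107 [-0.0826 -0.1193  0.0625 -0.0803 -0.0989  0.0768 -0.0786 -0.0782  0.09  ]
scene pointer 0.74 [156.7, 256.6]
 mask pointer 0.73 [162.2, 125.9, 262.4, 196.7] 3363 [-0.0618 -0.1146  0.1061 -0.0054 -0.0076  0.1089  0.0719  0.1112  0.1113]
158 [ 93  68  61  65  61  58  52  64  76  87  74  77 104 153 172 177 151  94  85  83]
159 [ 60  60  66  61  61  62  59  58  60  63  71 110 151 190 174 122  94  84  84  86]
160 [ 58  64  64  61  63  65  64  69  73  85 142 165 158 142 100  82  79  84  85  84]
161 [ 59  64  63  66  62  64  66  78 108 142 178 171 118  83  74  91  94  85  85  86]
162 [ 68  65  64  60  59  70  84 101 128 153 135 100  84  80  92 104  97  90  86  86]
163 [ 63  67  65  65  74  96 126 130 119 104  85  72  92  99 101  98  89  82  87  84]
164 [ 65  63  63  80 135 153 145 123  90  87  79  91 101  98  85  77  65  71  85  88]
165 [ 66  64  64  92 159 163 110  76  71  89 101 103  94  76  57  53  56  70  86  85]
166 [ 64  65  59  73  90  97  87  83  89 102  94  91  85  76  57  54  38  57  76  74]
167 [66 6
[... 2092 characters left out ...]
47 44 44 43 41 38 34 32 40 38 38 34 20 15 12  0 -3  0 -1 -1] [-64 -67 -75 -68 -59]
jar 174 [0.0363 0.0481 0.1978]
pan 2693 [-0.0057  0.0026  0.109 ]
media cap [0.4555 0.0811 0.1408] ((0.45668116211891174, 0.0795176774263382), 0.02276504784822464)
top lines 0.38 [165.4, 266.9]
 mask lines 0.48 [161.4, 209.9, 177.0, 222.9] 177 [-0.2184  0.211   0.0289 -0.2027  0.2247  0.0728 -0.1861  0.2448  0.0796]
top pointer 0.9 [161.5, 271.7]
 mask pointer 0.77 [195.7, 140.3, 273.4, 169.3] 1561 [-0.0596 -0.1077  0.1063 -0.0327  0.0024  0.1108 -0.0048  0.1124  0.1149]
jar 0 0
pan 1446 [-0.0306 -0.0001  0.1109]
media cap [0.46   0.0794 0.1427] ((0.4599371552467346, 0.07938270270824432), 0.021006541326642036)
```

```bash
cat >> h.py <<'E'
from scipy.spatial.transform import Rotation as Ro
S0=np.array([.718,.1006]);SA=np.radians(6.83)
def st(x,y): return S0+np.array([x*np.cos(SA)-y*np.sin(SA),x*np.sin(SA)+y*np.cos(SA)])
def pose(xy,zb,yaw,lean=40,flip=1,grip=.045,back=0):
    "bottle base at xy,zb; f direction yaw (deg); back = retreat along tool z"
    a,l=np.radians([yaw,lean]);f=np.array([np.cos(a),np.sin(a),0])
    z=np.sin(l)*f+np.array([0,0,-np.cos(l)]);y=flip*np.array([np.sin(a),-np.cos(a),0]);x=np.cross(y,z)
    return np.array([xy[0],xy[1],zb+grip])+(.019-back)*z,Ro.from_matrix(np.c_[x,y,z])
def rows(ps,ref=None):
    o=robot.observe();p0,R0=(np.array(o["tool_pos"]),Ro.from_euler("xyz",o["tool_rot"])) if ref is None else ref
    for p,R in ps:
        d=R0.inv().apply(p-p0)/.75;r=(R0.inv()*R).as_rotvec()/(np.pi/4)
        print(dict(zip(("x","y","z","rx","ry","rz"),(float(v) for v in np.round([*d,*r],4)))), "mm",round(np.linalg.norm(d)*750),"deg",round(np.linalg.norm(r)*45))
E
python3 - <<'E'
from h import *
o=robot.observe();print(o["time"],o["tool_pos"],o["tool_rot"],o["opening"],o["contact_force"])
print(Ro.from_euler("xyz",o["tool_rot"]).as_matrix().round(3))
A=(.4155,-.2605)
for fl in(1,-1): print(fl);rows([pose(A,0,-5,flip=fl,back=.12),pose(A,0,-5,flip=fl)])
w=cloud("scene",np.load("scene0.npy"));k=(abs(w[...,1]-.42)<.02)&(abs(w[...,0]-.5)<.1);print("left bench z",np.median(w[k][:,2]))
E
```

```text
1.8 [ 0.18682962 -0.49066576  0.2267387 ] [3.14147853e+00 2.76041944e-05 3.63793488e-01] 0.0918681829898188 [ 0.1122596  -0.2441524   0.40519002]
[[ 0.935  0.356  0.   ]
 [ 0.356 -0.935 -0.   ]
 [-0.     0.    -1.   ]]
1
{'x': 0.3162, 'y': -0.2161, 'z': 0.1391, 'rx': -0.2003, 'ry': 0.8735, 'rz': 0.5507} mm 306 deg 47
{'x': 0.4088, 'y': -0.1712, 'z': 0.2617, 'rx': -0.2003, 'ry': 0.8735, 'rz': 0.5507} mm 386 deg 47
-1
{'x': 0.3162, 'y': -0.2161, 'z': 0.1391, 'rx': -1.1801, 'ry': -0.2705, 'rz': -3.2422} mm 306 deg 156
{'x': 0.4088, 'y': -0.1712, 'z': 0.2617, 'rx': -1.1801, 'ry': -0.2705, 'rz': -3.2422} mm 386 deg 156
left bench z 0.03708347505066056
```

step_arm --squeeze 20 --steps '[{"x":0.3162,"y":-0.2161,"z":0.0,"rx":-0.2003,"ry":0.8735,"rz":0.5507,"claw":0.6},{"x":0.3162,"y":-0.2161,"z":0.05,"rx":-0.2003,"ry":0.8735,"rz":0.5507,"claw":0.6},{"x":0.3162,"y":-0.2161,"z":0.1391,"rx":-0.2003,"ry":0.8735,"rz":0.5507,"claw":0.6},{"x":0.3162,"y":-0.2161,"z":0.1391,"rx":-0.2003,"ry":0.8735,"rz":0.5507,"claw":0.6},{"x":0.3162,"y":-0.2161,"z":0.1391,"rx":-0.2003,"ry":0.8735,"rz":0.5507,"claw":0.6},{"x":0.3162,"y":-0.2161,"z":0.1391,"rx":-0.2003,"ry":0.8735,"rz":0.5507,"claw":0.6},{"x":0.3162,"y":-0.2161,"z":0.1391,"rx":-0.2003,"ry":0.8735,"rz":0.5507,"claw":0.6},{"x":0.3162,"y":-0.2161,"z":0.1391,"rx":-0.2003,"ry":0.8735,"rz":0.5507,"claw":0.6},{"x":0.3162,"y":-0.2161,"z":0.1391,"rx":-0.2003,"ry":0.8735,"rz":0.5507,"claw":0.6},{"x":0.3162,"y":-0.2161,"z":0.1391,"rx":-0.2003,"ry":0.8735,"rz":0.5507,"claw":0.6}]'

```text
time: 2.63
tool_pos: [0.3508, -0.2526, 0.1216]
tool_rot: [-3.138, -0.697, -0.088]
contact_force: [0.8, -0.4, -0.4]
opening: 0.0736
grip_force: 0.0
```

Run:
```python
from h import *
o=robot.observe();print(o["time"],o["tool_pos"],o["qpos"])
A=(.4155,-.2605)
rows([pose(A,0,-5,back=.12),pose(A,0,-5,back=.03),pose(A,0,-5),pose(A,.15,-5)])
```

```text
2.6333 [ 0.35084958 -0.25260168  0.12159852] [-1.29065117  0.22805872  2.37976888  1.25709391  0.682904   -0.71169964]
{'x': 0.0008, 'y': 0.003, 'z': -0.0007, 'rx': -0.0047, 'ry': 0.0017, 'rz': -0.0005} mm 2 deg 0
{'x': 0.001, 'y': 0.0034, 'z': 0.1193, 'rx': -0.0047, 'ry': 0.0017, 'rz': -0.0005} mm 90 deg 0
{'x': 0.0011, 'y': 0.0036, 'z': 0.1593, 'rx': -0.0047, 'ry': 0.0017, 'rz': -0.0005} mm 120 deg 0
{'x': 0.1294, 'y': 0.003, 'z': 0.006, 'rx': -0.0047, 'ry': 0.0017, 'rz': -0.0005} mm 97 deg 0
```

step_arm --squeeze 20 --steps '[{"x":0.001,"y":0.003,"z":0.05,"claw":0.6},{"x":0.001,"y":0.0035,"z":0.1,"claw":0.6},{"x":0.001,"y":0.0035,"z":0.13,"claw":0.6},{"x":0.001,"y":0.0035,"z":0.1593,"claw":0.6},{"x":0.001,"y":0.0035,"z":0.1593,"claw":0.6},{"x":0.001,"y":0.0035,"z":0.1593,"claw":-0.3},{"x":0.001,"y":0.0035,"z":0.1593,"claw":-0.3},{"x":0.001,"y":0.0035,"z":0.1593,"claw":-0.3},{"x":0.001,"y":0.0035,"z":0.1593,"claw":-0.3},{"x":0.001,"y":0.0035,"z":0.1593,"claw":-0.3}]'

```text
$.steps[0]: bad value
```

step_arm --squeeze 20 --steps '[{"x":0.001,"y":0.003,"z":0.05,"rx":0,"ry":0,"rz":0,"claw":0.6},{"x":0.001,"y":0.0035,"z":0.1,"rx":0,"ry":0,"rz":0,"claw":0.6},{"x":0.001,"y":0.0035,"z":0.13,"rx":0,"ry":0,"rz":0,"claw":0.6},{"x":0.001,"y":0.0035,"z":0.1593,"rx":0,"ry":0,"rz":0,"claw":0.6},{"x":0.001,"y":0.0035,"z":0.1593,"rx":0,"ry":0,"rz":0,"claw":0.6},{"x":0.001,"y":0.0035,"z":0.1593,"rx":0,"ry":0,"rz":0,"claw":-0.3},{"x":0.001,"y":0.0035,"z":0.1593,"rx":0,"ry":0,"rz":0,"claw":-0.3},{"x":0.001,"y":0.0035,"z":0.1593,"rx":0,"ry":0,"rz":0,"claw":-0.3},{"x":0.001,"y":0.0035,"z":0.1593,"rx":0,"ry":0,"rz":0,"claw":-0.3},{"x":0.001,"y":0.0035,"z":0.1593,"rx":0,"ry":0,"rz":0,"claw":-0.3}]'

```text
time: 3.47
tool_pos: [0.4275, -0.2647, 0.0324]
tool_rot: [3.14, -0.7, -0.087]
contact_force: [0.8, 1.5, 1.2]
opening: 0.0454
grip_force: 1.3
```

Run:
```python
from h import *
A=(.4155,-.2605);o=robot.observe();print(o["qpos"],o["opening"],o["grip_force"])
ref=pose(A,0,-5)
y=6.83-18
rows([ref]);print(st(-.038,-.075))
print("from lifted-ref")
rows([pose(A,.02,-5),pose(A,.16,-5),pose((.47,-.1),.17,-5),pose(st(-.18,-.06),.17,y),pose(st(-.12,-.07),.15,y),pose(st(-.038,-.075),.128,y),pose(st(-.038,-.075),.112,y),pose(st(-.038,-.075),.097,y)])
```

```text
[-1.06577301  0.55243753  2.31462101  1.82678117  0.58405921 -1.15326345] 0.045442841572296146 1.2947010574498563
{'x': -0.0018, 'y': -0.0042, 'z': 0.0019, 'rx': 0.0017, 'ry': -0.0018, 'rz': 0.0005} mm 4 deg 0
[0.68918896 0.02161314]
from lifted-ref
{'x': 0.0154, 'y': -0.0041, 'z': -0.0185, 'rx': 0.0017, 'ry': -0.0018, 'rz': 0.0005} mm 18 deg 0
{'x': 0.1355, 'y': -0.0039, 'z': -0.1613, 'rx': 0.0017, 'ry': -0.0018, 'rz': 0.0005} mm 158 deg 0
{'x': 0.1853, 'y': -0.2234, 'z': -0.1372, 'rx': 0.0017, 'ry': -0.0018, 'rz': 0.0005} mm 241 deg 0
{'x': 0.2524, 'y': -0.3895, 'z': -0.0811, 'rx': -0.0865, 'ry': -0.0019, 'rz': 0.1055} mm 353 deg 6
{'x': 0.2972, 'y': -0.3929, 'z': -0.0085, 'rx': -0.0865, 'ry': -0.0019, 'rz': 0.1055} mm 370 deg 6
{'x': 0.3612, 'y': -0.4089, 'z': 0.0837, 'rx': -0.0865, 'ry': -0.0019, 'rz': 0.1055} mm 414 deg 6
{'x': 0.3475, 'y': -0.4089, 'z': 0.1, 'rx': -0.0865, 'ry': -0.0019, 'rz': 0.1055} mm 409 deg 6
{'x': 0.3346, 'y': -0.4089, 'z': 0.1153, 'rx': -0.0865, 'ry': -0.0019, 'rz': 0.1055} mm 406 deg 6
```

step_arm --squeeze 20 --steps '[{"x":0,"y":0,"z":0,"rx":0,"ry":0,"rz":0,"claw":-0.4},{"x":0,"y":0,"z":0,"rx":0,"ry":0,"rz":0,"claw":-0.4},{"x":0,"y":0,"z":0,"rx":0,"ry":0,"rz":0,"claw":-0.4},{"x":0,"y":0,"z":0,"rx":0,"ry":0,"rz":0,"claw":-0.4}]'

```text
time: 3.8
tool_pos: [0.4279, -0.2645, 0.0323]
tool_rot: [3.14, -0.7, -0.087]
contact_force: [-2.3, 0.8, 8.7]
opening: 0.0422
grip_force: 20.0
```

Run:
```python
from h import *
o=robot.observe();print(o["tool_pos"],o["opening"],o["grip_force"])
A=(.4155,-.2605);y=6.83-18
rows([pose(A,0,-5),pose(A,.02,-5),pose(A,.16,-5),pose((.46,-.13),.17,-5),pose(st(-.2,-.06),.17,y)])
```

```text
[ 0.42788398 -0.26445713  0.03231862] 0.04224242198111691 20.000809393823147
{'x': -0.0021, 'y': -0.0038, 'z': 0.0015, 'rx': 0.001, 'ry': -0.0024, 'rz': 0.0004} mm 3 deg 0
{'x': 0.0151, 'y': -0.0038, 'z': -0.0189, 'rx': 0.001, 'ry': -0.0024, 'rz': 0.0004} mm 18 deg 0
{'x': 0.1354, 'y': -0.0036, 'z': -0.1617, 'rx': 0.001, 'ry': -0.0024, 'rz': 0.0004} mm 158 deg 0
{'x': 0.1776, 'y': -0.1821, 'z': -0.1437, 'rx': 0.001, 'ry': -0.0024, 'rz': 0.0004} mm 219 deg 0
{'x': 0.2321, 'y': -0.3837, 'z': -0.098, 'rx': -0.0872, 'ry': -0.0025, 'rz': 0.1054} mm 344 deg 6
```

step_arm --steps '[{"x":0.015,"y":0,"z":-0.0187,"rx":0,"ry":0,"rz":0,"claw":-0.4},{"x":0.05,"y":0,"z":-0.06,"rx":0,"ry":0,"rz":0,"claw":-0.4},{"x":0.085,"y":0,"z":-0.1,"rx":0,"ry":0,"rz":0,"claw":-0.4},{"x":0.1354,"y":-0.0036,"z":-0.1617,"rx":0,"ry":0,"rz":0,"claw":-0.4},{"x":0.1354,"y":-0.0036,"z":-0.1617,"rx":0,"ry":0,"rz":0,"claw":-0.4},{"x":0.15,"y":-0.05,"z":-0.156,"rx":0,"ry":0,"rz":0,"claw":-0.4},{"x":0.162,"y":-0.1,"z":-0.15,"rx":0,"ry":0,"rz":0,"claw":-0.4},{"x":0.1776,"y":-0.15,"z":-0.1437,"rx":0,"ry":0,"rz":0,"claw":-0.4},{"x":0.19,"y":-0.2,"z":-0.135,"rx":-0.0872,"ry":0,"rz":0.1054,"claw":-0.4},{"x":0.205,"y":-0.255,"z":-0.125,"rx":-0.0872,"ry":-0.002,"rz":0.1054,"claw":-0.4},{"x":0.218,"y":-0.31,"z":-0.11,"rx":-0.0872,"ry":-0.002,"rz":0.1054,"claw":-0.4},{"x":0.2321,"y":-0.3837,"z":-0.098,"rx":-0.0872,"ry":-0.0025,"rz":0.1054,"claw":-0.4}]'

```text
time: 4.8
tool_pos: [0.4952, -0.0864, 0.2085]
tool_rot: [-3.131, -0.671, -0.188]
contact_force: [-0.4, -0.1, -3.2]
opening: 0.0424
grip_force: 20.0
```

Run:
```python
from h import *
o=robot.observe();print(o["opening"],o["grip_force"],o["qpos"])
y=6.83-18;g=dict(grip=.047);b=lambda x,yy,z:pose(st(x,yy),z,y,**g)
im,d=read_camera("scene");cv2.imwrite("pics/s1.png",cv2.resize(im[60:260,100:380],(800,571),interpolation=cv2.INTER_CUBIC))
rows([b(-.2,-.06,.17),b(-.12,-.07,.145),b(-.038,-.075,.135),b(-.038,-.075,.115),b(-.038,-.075,.097)])
```

```text
0.04239321257378097 19.999510726192966 [-0.42768059  0.04964536  2.18660252  0.57540015  0.29551231  0.82585499]
{'x': 0.0178, 'y': -0.1413, 'z': 0.0283, 'rx': -0.0205, 'ry': 0.0333, 'rz': 0.002} mm 109 deg 2
{'x': 0.0797, 'y': -0.16, 'z': 0.1204, 'rx': -0.0205, 'ry': 0.0333, 'rz': 0.002} mm 162 deg 2
{'x': 0.1545, 'y': -0.1861, 'z': 0.1972, 'rx': -0.0205, 'ry': 0.0333, 'rz': 0.002} mm 234 deg 2
{'x': 0.1379, 'y': -0.1858, 'z': 0.2181, 'rx': -0.0205, 'ry': 0.0333, 'rz': 0.002} mm 238 deg 2
{'x': 0.1229, 'y': -0.1855, 'z': 0.2369, 'rx': -0.0205, 'ry': 0.0333, 'rz': 0.002} mm 244 deg 2
```

View pics/s1.png

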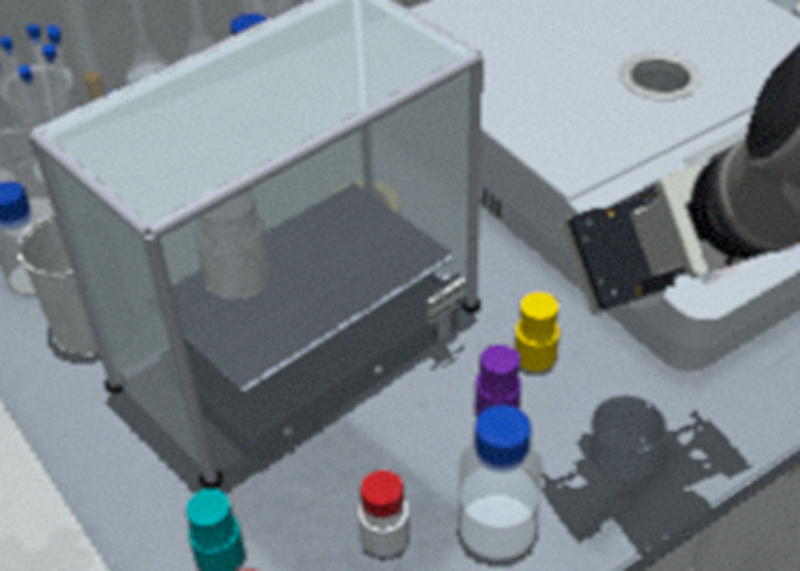

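The bottle is held and upright in the hand. The shield, plate at (447,295) and spares are untouched. Next I go in through the front.

step_arm --steps '[{"x":0.0178,"y":-0.05,"z":0.0283,"rx":-0.0205,"ry":0.0333,"rz":0.002,"claw":-0.4},{"x":0.0178,"y":-0.1,"z":0.0283,"rx":-0.0205,"ry":0.0333,"rz":0.002,"claw":-0.4},{"x":0.0178,"y":-0.1413,"z":0.0283,"rx":-0.0205,"ry":0.0333,"rz":0.002,"claw":-0.4},{"x":0.035,"y":-0.146,"z":0.055,"rx":-0.0205,"ry":0.0333,"rz":0.002,"claw":-0.4},{"x":0.055,"y":-0.152,"z":0.085,"rx":-0.0205,"ry":0.0333,"rz":0.002,"claw":-0.4},{"x":0.0797,"y":-0.16,"z":0.1204,"rx":-0.0205,"ry":0.0333,"rz":0.002,"claw":-0.4},{"x":0.0797,"y":-0.16,"z":0.1204,"rx":-0.0205,"ry":0.0333,"rz":0.002,"claw":-0.4},{"x":0.0797,"y":-0.16,"z":0.1204,"rx":-0.0205,"ry":0.0333,"rz":0.002,"claw":-0.4}]'

```text
time: 5.52
tool_pos: [0.6261, 0.0181, 0.1892]
tool_rot: [3.123, -0.671, -0.188]
contact_force: [-0.2, 0.4, -2.0]
opening: 0.0424
grip_force: 20.0
```

Run:
```python
from h import *
o=robot.observe();print(o["opening"],o["grip_force"],o["qpos"])
y=6.83-18;g=dict(grip=.047);b=lambda x,yy,z:pose(st(x,yy),z,y,**g)
rows([b(-.12,-.07,.145),b(-.08,-.073,.14),b(-.038,-.075,.135),b(-.038,-.075,.115),b(-.038,-.075,.097)])
```

```text
0.0424355767844322 20.000187416444533 [-0.03574112  0.31320407  1.90555532 -0.41612436  0.28303942  2.09180199]
{'x': -0.0161, 'y': 0.0064, 'z': 0.0073, 'rx': 0.0184, 'ry': 0.0348, 'rz': 0.0074} mm 14 deg 2
{'x': 0.0205, 'y': -0.0066, 'z': 0.0446, 'rx': 0.0184, 'ry': 0.0348, 'rz': 0.0074} mm 37 deg 2
{'x': 0.0588, 'y': -0.0217, 'z': 0.0832, 'rx': 0.0184, 'ry': 0.0348, 'rz': 0.0074} mm 78 deg 2
{'x': 0.0423, 'y': -0.0221, 'z': 0.1041, 'rx': 0.0184, 'ry': 0.0348, 'rz': 0.0074} mm 86 deg 2
{'x': 0.0273, 'y': -0.0225, 'z': 0.1229, 'rx': 0.0184, 'ry': 0.0348, 'rz': 0.0074} mm 96 deg 2
```

```bash
cat > kin.py <<'E'
from h import *
from scipy.optimize import least_squares
o=robot.observe()
data=[([-1.353,.342,1.524],[.18683,-.49067,.22674],[3.14148,0,.3638]),
([-1.29065,.22806,2.37977],[.35085,-.2526,.1216],[-3.138,-.697,-.088]),
([-1.06577,.55244,2.31462],[.4275,-.2647,.0324],[3.14,-.7,-.087]),
([-.42768,.04965,2.1866],[.4952,-.0864,.2085],[-3.131,-.671,-.188]),
([-.03574,.3132,1.90556],[.6261,.0181,.1892],[3.123,-.671,-.188])]
def wc(v,q):
    r0,h,L1,L2,c,L=v;r=r0+L1*np.sin(q[1])+L2*np.sin(q[1]+q[2]+c);return np.array([r*np.cos(q[0]),r*np.sin(q[0]),h+L1*np.cos(q[1])+L2*np.cos(q[1]+q[2]+c)])
def res(v): return np.concatenate([wc(v,q)-(np.array(p)-v[5]*Ro.from_euler("xyz",e).as_matrix()[:,2]) for q,p,e in data])
s=least_squares(res,[0,.3,.4,.4,0,.25]);V=s.x
def ik(p,R):
    w=p-V[5]*R.as_matrix()[:,2];q1=np.arctan2(w[1],w[0]);r=np.hypot(w[0],w[1])
    t=least_squares(lambda q:wc(V,[q1,*q])-w,[.4,1.9]).x
    # forearm axis for joint 5: pitch sum t; tool z pitch
    z=R.as_matrix()[:,2];S=t.sum();f=np.array([np.sin(S)*np.cos(q1),np.sin(S)*np.sin(q1),np.cos(S)])
    return np.round([q1,*t,np.arccos(np.clip(f@z,-1,1))],3)
E
python3 - <<'E'
from kin import *
print(V.round(4),abs(s.fun).max())
for q,p,e in data: print(ik(np.array(p),Ro.from_euler("xyz",e)))
for lean in(30,35,40):
  for yaw in (-11,-25,7,25):
    for x,yy,z in((-.12,-.07,.145),(-.038,-.075,.135),(-.038,-.075,.097)):
        print(lean,yaw,x,z,ik(*pose(st(x,yy),z,yaw,lean=lean)))
E
```

```text
[-0.0664  0.2646  0.5765  0.4123  0.1438  0.4166] 0.0884409405405832
[-1.207  0.374  1.446  1.321]
[-1.22   0.266  2.332  0.651]
[-0.984  0.54   2.314  0.559]
[-0.175  0.057  2.204  0.209]
[0.196 0.291 1.956 0.365]
30 -11 -0.12 0.145 [0.132 0.314 1.855 0.496]
30 -11 -0.038 0.135 [0.12  0.44  1.675 0.544]
30 -11 -0.038 0.097 [0.12  0.486 1.715 0.463]
30 -25 -0.12 0.145 [0.232 0.346 1.803 0.64 ]
30 -25 -0.038 0.135 [0.205 0.471 1.62  0.679]
30 -25 -0.038 0.097 [0.205 0.514 1.66  0.607]
30 7 -0.12 0.145 [-0.018  0.306  1.868  0.454]
30 7 -0.038 0.135 [-0.005  0.432  1.689  0.504]
30 7 -0.038 0.097 [-0.005  0.478  1.729  0.419]
30 25 -0.12 0.145 [-0.156  0.337  1.818  0.603]
30 25 -0.038 0.135 [-0.122  0.461  1.638  0.639]
30 25 -0.038 0.097 [-0.122  0.505  1.677  0.565]
35 -11 -0.12 0.145 [0.156 0.301 1.939 0.374]
35 -11 -0.038 0.135 [0.139 0.425 1.763 0.412]
35 -11 -0.038 0.097 [0.139 0.475 1.801 0.336]
35 -25 -0.12 0.145 [0.275 0.339 1.876 0.574]
35 -25 -0.038 0.135 [0.24  0.461 1.698 0.598]
35 -25 -0.038 0.097 [0.24  0.509 1.735 0.535]
35 7 -0.12 0.145 [-0.029  0.291  1.954  0.303]
35 7 -0.038 0.135 [-0.013  0.415  1.78   0.349]
35 7 -0.038 0.097 [-0.013  0.467  1.818  0.262]
35 25 -0.12 0.145 [-0.196  0.329  1.894  0.526]
35 25 -0.038 0.135 [-0.154  0.449  1.719  0.546]
35 25 -0.038 0.097 [-0.154  0.498  1.756  0.481]
40 -11 -0.12 0.145 [0.182 0.299 2.02  0.285]
40 -11 -0.038 0.135 [0.159 0.419 1.846 0.304]
40 -11 -0.038 0.097 [0.159 0.475 1.882 0.251]
40 -25 -0.12 0.145 [0.321 0.343 1.946 0.544]
40 -25 -0.038 0.135 [0.276 0.459 1.771 0.547]
40 -25 -0.038 0.097 [0.276 0.512 1.805 0.5  ]
40 7 -0.12 0.145 [-0.04   0.288  2.039  0.162]
40 7 -0.038 0.135 [-0.022  0.409  1.866  0.197]
40 7 -0.038 0.097 [-0.022  0.466  1.902  0.123]
40 25 -0.12 0.145 [-0.238  0.331  1.967  0.486]
40 25 -0.038 0.135 [-0.187  0.447  1.795  0.484]
40 25 -0.038 0.097 [-0.187  0.501  1.83   0.437]
```

```bash
cat > kin.py <<'E'
from h import *
from scipy.optimize import least_squares
data=[([-1.353,.342,1.524,0,1.275,-.146],[.18683,-.49067,.22674],[3.14148,0,.3638]),
([-1.29065117,0.22805872,2.37976888,1.25709391,0.682904,-0.71169964],[.35085,-.2526,.1216],[-3.138,-.697,-.088]),
([-1.06577301,0.55243753,2.31462101,1.82678117,0.58405921,-1.15326345],[.4275,-.2647,.0324],[3.14,-.7,-.087]),
([-0.42768059,0.04964536,2.18660252,0.57540015,0.29551231,0.82585499],[.4952,-.0864,.2085],[-3.131,-.671,-.188]),
([-0.03574112,0.31320407,1.90555532,-0.41612436,0.28303942,2.09180199],[.6261,.0181,.1892],[3.123,-.671,-.188])]
rot=lambda ax,a:Ro.from_euler(ax,a)
def fk(v,q,s=(1,1,1,1,1,1)):
    r0,h,L1,L2,a,d,ex,ey,ez,L=v
    A=rot("z",q[0]);p=A.apply([r0,d,h]);A=A*rot("y",q[1]);p=p+A.apply([0,0,L1]);A=A*rot("y",q[2]);p=p+A.apply([a,0,L2])
    A=A*rot("z",s[3]*q[3]);p=p+A.apply([ex,ey,ez*0]);A=A*rot("y",s[4]*q[4]);p=p+A.apply([0,0,L]);return p,A*rot("z",s[5]*q[5])
E
python3 - <<'E'
from kin import *
for s4 in(1,-1):
  for s6 in(1,-1):
    out=[]
    for q,p,e in data:
        P,A=fk(np.zeros(10),q,(1,1,1,s4,1,s6));z=Ro.from_euler("xyz",e);out.append((A.inv()*z).as_rotvec().round(2))
    print("sph",s4,s6,np.array(out).tolist())
# UR-like: q2,q3,q4 parallel(y), q5 about ?, q6
for s5 in(1,-1):
    print("ur",[ (rot("z",q[0])*rot("y",q[1]+q[2]+q[3])*rot("z",s5*q[4])*rot("y",q[5])).inv().__mul__(Ro.from_euler("xyz",e)).as_rotvec().round(2).tolist() for q,p,e in data])
E
```

```text
sph 1 1 [[0.0, 0.0, 1.57], [-0.0, -0.0, 1.57], [-0.0, 0.0, 1.57], [-0.0, -0.0, 1.57], [0.0, 0.0, 1.57]]
sph 1 -1 [[0.0, 0.0, 1.28], [-0.0, 0.0, 0.15], [0.0, 0.0, -0.74], [-0.0, 0.0, -3.06], [0.0, 0.0, -0.53]]
sph -1 1 [[0.0, 0.0, 1.57], [1.59, -0.12, -1.96], [1.09, 0.42, -0.86], [0.02, 0.44, 2.65], [-0.22, -0.06, 0.76]]
sph -1 -1 [[0.0, 0.0, 1.28], [-1.15, 1.15, 2.06], [-1.15, 1.15, 2.56], [0.26, -0.26, -1.93], [-0.17, 0.17, -1.33]]
ur [[1.26, 0.41, 0.04], [-0.77, 0.96, 1.26], [-1.4, 0.8, 1.63], [-1.42, -0.06, 2.19], [1.99, 0.43, -2.25]]
ur [[0.29, 1.76, 2.26], [-0.51, -0.16, 2.32], [-0.8, -0.45, 1.94], [1.72, -0.15, -2.57], [1.87, -0.39, -2.22]]
```

```bash
cat >> kin.py <<'E'
V=least_squares(lambda v:np.concatenate([fk(v,q)[0]-p for q,p,e in data]),[0,.3,.4,.4,0,.07,0,0,0,.25]).x
LO=np.array([-2.53,-.77,.04,-1,.28,-3.11]);HI=np.array([2.53,2.02,2.7,4.14,2.66,3.11])
def ik(p,R,q0):
    f=lambda q:(lambda t:np.concatenate([(t[0]-p)*10,((t[1]*rot("z",np.pi/2)).inv()*R).as_rotvec()*3]))(fk(V,q))
    s=least_squares(f,np.clip(q0,LO+.01,HI-.01),bounds=(LO,HI));return s.x,np.sqrt(2*s.cost)
def show(name,p,R,q0=None):
    best=min((ik(p,R,q) for q in [q0] if q is not None),key=lambda t:t[1],default=None) if q0 is not None else min((ik(p,R,[a,.4,1.9,b,.6,c]) for a in(-.4,.4) for b in(-.5,1.5,3) for c in(-2,0,2)),key=lambda t:t[1])
    print(name,best[0].round(2),"err",round(best[1],3));return best[0]
E
python3 - <<'E'
from kin import *
print(V.round(4),max(abs(fk(V,q)[0]-p).max() for q,p,e in data))
for lean in(30,35,40):
  for yaw in (-30,-20,-11,7,25):
    for x,yy,z in((-.16,-.07,.145),(-.038,-.075,.135),(-.038,-.075,.097)):
        show((lean,yaw,x,z),*pose(st(x,yy),z,yaw,lean=lean,grip=.047),q0=data[4][0])
E
```

```text
[-0.000e+00  2.229e-01  5.061e-01  3.794e-01  4.640e-02  7.640e-02
 -1.000e-04 -0.000e+00 -5.200e-03  3.182e-01] 2.3246159464196392e-05
(30, -30, -0.16, 0.145) [ 0.02  0.31  1.87 -0.51  0.57  2.49] err 0.0
(30, -30, -0.038, 0.135) [ 0.04  0.52  1.55 -0.44  0.67  2.42] err 0.0
(30, -30, -0.038, 0.097) [ 0.04  0.57  1.59 -0.5   0.59  2.49] err 0.0
(30, -20, -0.16, 0.145) [-0.03  0.28  1.9  -0.35  0.48  2.16] err 0.0
(30, -20, -0.038, 0.135) [-0.01  0.5   1.59 -0.31  0.58  2.13] err 0.0
(30, -20, -0.038, 0.097) [-0.01  0.54  1.63 -0.36  0.5   2.19] err 0.0
(30, -11, -0.16, 0.145) [-0.09  0.27  1.93 -0.13  0.43  1.78] err 0.0
(30, -11, -0.038, 0.135) [-0.05  0.48  1.61 -0.14  0.53  1.82] err 0.0
(30, -11, -0.038, 0.097) [-0.05  0.53  1.65 -0.17  0.44  1.85] err 0.0
(30, 7, -0.16, 0.145) [-0.2   0.26  1.93  0.36  0.47  0.97] err 0.0
(30, 7, -0.038, 0.135) [-0.14  0.47  1.63  0.25  0.55  1.13] err 0.0
(30, 7, -0.038, 0.097) [-0.14  0.52  1.67  0.29  0.46  1.08] err 0.0
(30, 25, -0.16, 0.145) [-0.29  0.29  1.9   0.6   0.64  0.41] err 0.0
(30, 25, -0.038, 0.135) [-0.21  0.5   1.58  0.5   0.6
[... 1502 characters left out ...]
0, -0.038, 0.097) [ 0.02  0.53  1.76 -0.92  0.3   2.76] err 0.0
(40, -11, -0.16, 0.145) [-0.05  0.25  2.   -0.43  0.28  2.1 ] err 0.197
(40, -11, -0.038, 0.135) [-0.03  0.46  1.75 -0.4   0.28  2.08] err 0.044
(40, -11, -0.038, 0.097) [-0.02  0.52  1.74 -0.5   0.28  2.2 ] err 0.174
(40, 7, -0.16, 0.145) [-0.24  0.25  2.07  0.98  0.28  0.33] err 0.012
(40, 7, -0.038, 0.135) [-0.16  0.45  1.78  0.65  0.3   0.72] err 0.0
(40, 7, -0.038, 0.097) [-0.17  0.51  1.79  0.83  0.28  0.53] err 0.091
(40, 25, -0.16, 0.145) [-0.37  0.28  2.02  1.04  0.57 -0.06] err 0.0
(40, 25, -0.038, 0.135) [-0.26  0.48  1.72  0.9   0.56  0.18] err 0.0
(40, 25, -0.038, 0.097) [-0.26  0.53  1.76  1.02  0.51  0.03] err 0.0
```

Run:
```python
from kin import *
q=robot.observe()["qpos"];L=[]
for x,yy,z in((-.13,-.07,.15),(-.08,-.073,.14),(-.041,-.075,.135),(-.041,-.075,.112),(-.041,-.075,.098)):
    P=pose(st(x,yy),z,-20,lean=38.5,grip=.047);L.append(P);q=show((x,z),*P,q0=q)
rows(L)
B=(.509,.1653);C=(.491,.305)
for lean in(30,33):
  for yaw in(-50,-60,-65):
    show(("B",lean,yaw),*pose(B,0,yaw,lean=lean));show(("B pre",lean,yaw),*pose(B,0,yaw,lean=lean,back=.11))
    show(("B lift",lean,yaw),*pose(B,.15,yaw,lean=lean))
  for yaw in(10,25,):
    show(("C",lean,yaw),*pose(C,0,yaw,lean=lean));show(("C lift",lean,yaw),*pose(C,.15,yaw,lean=lean))
```

```text
(-0.13, 0.15) [ 0.01  0.31  1.93 -0.72  0.33  2.55] err 0.0
(-0.08, 0.14) [ 0.01  0.41  1.82 -0.68  0.36  2.51] err 0.0
(-0.041, 0.135) [ 0.02  0.47  1.72 -0.64  0.38  2.46] err 0.0
(-0.041, 0.112) [ 0.02  0.5   1.74 -0.73  0.34  2.56] err 0.0
(-0.041, 0.098) [ 0.02  0.53  1.75 -0.8   0.32  2.63] err 0.0
{'x': -0.0227, 'y': 0.0131, 'z': -0.0058, 'rx': -0.1036, 'ry': 0.0, 'rz': 0.1608} mm 20 deg 9
{'x': 0.0197, 'y': -0.0042, 'z': 0.0445, 'rx': -0.1036, 'ry': 0.0, 'rz': 0.1608} mm 37 deg 9
{'x': 0.055, 'y': -0.0181, 'z': 0.0808, 'rx': -0.1036, 'ry': 0.0, 'rz': 0.1608} mm 75 deg 9
{'x': 0.036, 'y': -0.0185, 'z': 0.1048, 'rx': -0.1036, 'ry': 0.0, 'rz': 0.1608} mm 84 deg 9
{'x': 0.0244, 'y': -0.0188, 'z': 0.1195, 'rx': -0.1036, 'ry': 0.0, 'rz': 0.1608} mm 93 deg 9
('B', 30, -50) [ 0.44  0.63  1.85 -0.84  0.7  -2.73] err 0.0
('B pre', 30, -50) [ 0.55  0.46  1.79 -0.67  0.92 -2.86] err 0.0
('B lift', 30, -50) [ 0.44  0.39  1.73 -0.62  0.98 -3.05] err 0.0
('B', 30, -60) [ 0.45  0.66  1.78 -0.75  0.82 -2.66] err 0.0
('B pre', 30, -60) [ 0.56  0.52  1.7  -0.62  1.04 -2.76] err 0.0
('B lift', 3
[... 610 characters left out ...]
0.0
('B lift', 33, -50) [ 0.47  0.4   1.74 -0.69  0.98 -2.98] err 0.0
('B', 33, -60) [ 0.48  0.67  1.78 -0.82  0.84 -2.58] err 0.0
('B pre', 33, -60) [ 0.59  0.54  1.7  -0.67  1.06 -2.69] err 0.0
('B lift', 33, -60) [ 0.48  0.45  1.66 -0.66  1.1  -2.86] err 0.0
('B', 33, -65) [ 0.48  0.69  1.74 -0.77  0.9  -2.55] err 0.0
('B pre', 33, -65) [ 0.59  0.56  1.64 -0.64  1.12 -2.65] err 0.0
('B lift', 33, -65) [ 0.48  0.47  1.62 -0.63  1.16 -2.81] err 0.0
('C', 33, 10) [ 0.55  0.6   2.09  4.14  0.28 -2.25] err 0.212
('C lift', 33, 10) [ 0.52  0.29  1.91 -0.46  0.43  2.28] err 0.0
('C', 33, 25) [ 0.41  0.6   2.17  3.05  0.28 -1.5 ] err 0.27
('C lift', 33, 25) [0.42 0.27 1.95 0.03 0.35 1.53] err 0.0
```

step_arm --steps '[{"x":-0.0227,"y":0.0131,"z":-0.0058,"rx":-0.1036,"ry":0,"rz":0.1608,"claw":-0.4},{"x":-0.0227,"y":0.0131,"z":-0.0058,"rx":-0.1036,"ry":0,"rz":0.1608,"claw":-0.4},{"x":-0.0227,"y":0.0131,"z":-0.0058,"rx":-0.1036,"ry":0,"rz":0.1608,"claw":-0.4},{"x":0.0,"y":0.0045,"z":0.02,"rx":-0.1036,"ry":0,"rz":0.1608,"claw":-0.4},{"x":0.0197,"y":-0.0042,"z":0.0445,"rx":-0.1036,"ry":0,"rz":0.1608,"claw":-0.4},{"x":0.037,"y":-0.011,"z":0.063,"rx":-0.1036,"ry":0,"rz":0.1608,"claw":-0.4},{"x":0.055,"y":-0.0181,"z":0.0808,"rx":-0.1036,"ry":0,"rz":0.1608,"claw":-0.4},{"x":0.055,"y":-0.0181,"z":0.0808,"rx":-0.1036,"ry":0,"rz":0.1608,"claw":-0.4},{"x":0.055,"y":-0.0181,"z":0.0808,"rx":-0.1036,"ry":0,"rz":0.1608,"claw":-0.4}]'

```text
time: 6.27
tool_pos: [0.694, 0.0148, 0.1686]
tool_rot: [3.142, -0.671, -0.352]
contact_force: [-0.4, 0.4, -2.7]
opening: 0.0425
grip_force: 20.0
```

Run:
```python
from kin import *
o=robot.observe();print(o["qpos"],o["contact_force"])
im,d=read_camera("scene");cv2.imwrite("pics/s2.png",cv2.resize(im[60:260,100:380],(800,571),interpolation=cv2.INTER_CUBIC))
rows([pose(st(-.041,-.075),z,-20,lean=38.5,grip=.047) for z in (.135,.115,.111,.097)])
```

```text
[ 0.01289676  0.46469328  1.72407326 -0.63460882  0.38358333  2.46019243] [-0.36161777  0.42189913 -2.73982872]
{'x': 0.0016, 'y': -0.0047, 'z': 0.004, 'rx': 0.0022, 'ry': 0.0007, 'rz': -0.0026} mm 5 deg 0
{'x': -0.015, 'y': -0.0047, 'z': 0.0249, 'rx': 0.0022, 'ry': 0.0007, 'rz': -0.0026} mm 22 deg 0
{'x': -0.0183, 'y': -0.0047, 'z': 0.029, 'rx': 0.0022, 'ry': 0.0007, 'rz': -0.0026} mm 26 deg 0
{'x': -0.03, 'y': -0.0047, 'z': 0.0437, 'rx': 0.0022, 'ry': 0.0007, 'rz': -0.0026} mm 40 deg 0
```

View pics/s2.png

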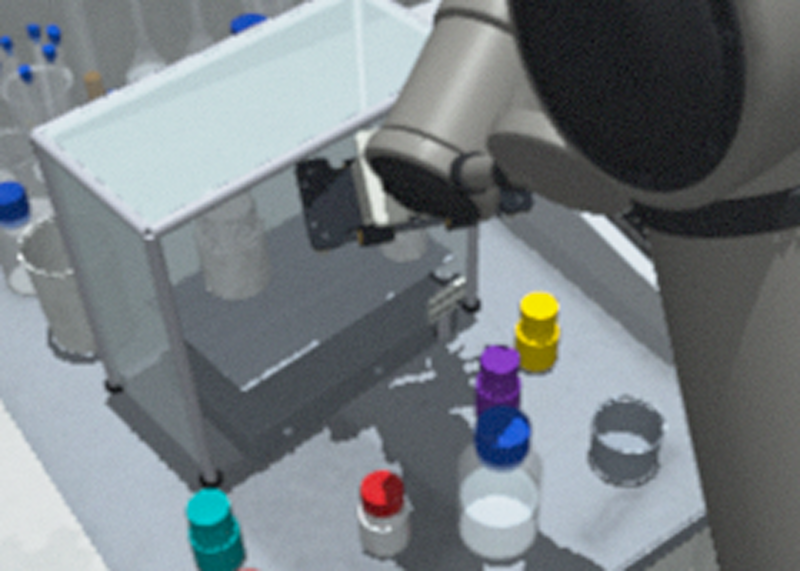

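The bottle hangs over the right front of the pan, and the hand is clear of the roof rail and the jar. I'll lower it slowly.

step_arm --steps '[{"x":-0.005,"y":-0.0045,"z":0.012,"rx":0,"ry":0,"rz":0,"claw":-0.4},{"x":-0.011,"y":-0.0045,"z":0.0195,"rx":0,"ry":0,"rz":0,"claw":-0.4},{"x":-0.015,"y":-0.0045,"z":0.0249,"rx":0,"ry":0,"rz":0,"claw":-0.4},{"x":-0.017,"y":-0.0045,"z":0.0275,"rx":0,"ry":0,"rz":0,"claw":-0.4},{"x":-0.019,"y":-0.0045,"z":0.03,"rx":0,"ry":0,"rz":0,"claw":-0.4},{"x":-0.021,"y":-0.0045,"z":0.0325,"rx":0,"ry":0,"rz":0,"claw":-0.4},{"x":-0.023,"y":-0.0045,"z":0.035,"rx":0,"ry":0,"rz":0,"claw":-0.4},{"x":-0.025,"y":-0.0045,"z":0.0375,"rx":0,"ry":0,"rz":0,"claw":-0.4},{"x":-0.027,"y":-0.0045,"z":0.04,"rx":0,"ry":0,"rz":0,"claw":-0.4},{"x":-0.0285,"y":-0.0045,"z":0.042,"rx":0,"ry":0,"rz":0,"claw":-0.4},{"x":-0.03,"y":-0.0045,"z":0.0437,"rx":0,"ry":0,"rz":0,"claw":-0.4},{"x":-0.03,"y":-0.0045,"z":0.0437,"rx":0,"ry":0,"rz":0,"claw":-0.4}]'

```text
time: 7.32
tool_pos: [0.6987, 0.0178, 0.1303]
tool_rot: [-3.14, -0.674, -0.352]
contact_force: [-1.7, -0.1, -0.5]
opening: 0.0425
grip_force: 20.0
```

```bash
cat > pan.py <<'E'
from kin import *
def pan():
    im,d=read_camera("scene");w=cloud("scene",d);s=w.copy();a=SA;s[...,:2]=(w[...,:2]-S0)@np.array([[np.cos(a),-np.sin(a)],[np.sin(a),np.cos(a)]])
    p=(d>0)&(abs(s[...,0])<.06)&(s[...,1]>-.02)&(s[...,1]<.12)&(abs(s[...,2]-.09)<.035);print("pan z",np.median(s[p][:,2]),"(start .109)");return im,d,s
E
python3 - <<'E'
from pan import *
pan();o=robot.observe();print(o["contact_force"],o["qpos"])
P=[pose(st(-.041,-.075),z,-20,lean=38.5,grip=.047,back=b) for z,b in((.097,0),(.097,.06),(.097,.13))];rows(P)
for p in P: show("",*p,q0=o["qpos"])
E
```

```text
pan z 0.09713055009464383 (start .109)
[-1.22049968 -0.8906528  -0.08583834] [ 0.01821585  0.52711708  1.74880205 -0.80229452  0.31746564  2.64141371]
{'x': -0.0024, 'y': 0.0013, 'z': 0.0005, 'rx': 0.0002, 'ry': -0.0033, 'rz': -0.0026} mm 2 deg 0
{'x': -0.0022, 'y': 0.0013, 'z': -0.0795, 'rx': 0.0002, 'ry': -0.0033, 'rz': -0.0026} mm 60 deg 0
{'x': -0.0019, 'y': 0.0014, 'z': -0.1728, 'rx': 0.0002, 'ry': -0.0033, 'rz': -0.0026} mm 130 deg 0
 [ 0.02  0.53  1.75 -0.8   0.32  2.64] err 0.0
 [ 0.04  0.41  1.79 -0.69  0.39  2.54] err 0.0
 [ 0.08  0.28  1.82 -0.58  0.49  2.44] err 0.0
```

step_arm --steps '[{"x":0,"y":0,"z":0,"rx":0,"ry":0,"rz":0,"claw":0.3},{"x":0,"y":0,"z":0,"rx":0,"ry":0,"rz":0,"claw":0.3},{"x":0,"y":0,"z":0,"rx":0,"ry":0,"rz":0,"claw":0.3},{"x":0,"y":0,"z":0,"rx":0,"ry":0,"rz":0,"claw":0.3},{"x":0,"y":0,"z":-0.01,"rx":0,"ry":0,"rz":0,"claw":0.3},{"x":0,"y":0,"z":-0.03,"rx":0,"ry":0,"rz":0,"claw":0.3},{"x":0,"y":0,"z":-0.07,"rx":0,"ry":0,"rz":0,"claw":0.3},{"x":0,"y":0,"z":-0.12,"rx":0,"ry":0,"rz":0,"claw":0.3},{"x":0,"y":0,"z":-0.17,"rx":0,"ry":0,"rz":0,"claw":0.4},{"x":0,"y":0,"z":-0.17,"rx":0,"ry":0,"rz":0,"claw":0.4}]'

```text
time: 8.2
tool_pos: [0.6232, 0.0468, 0.2371]
tool_rot: [-3.135, -0.682, -0.353]
contact_force: [1.9, 0.2, 0.5]
opening: 0.0634
grip_force: 0.0
```

Run:
```python
from pan import *
im,d,s=pan();cv2.imwrite("pics/s3.png",cv2.resize(im[60:260,100:380],(800,571),interpolation=cv2.INTER_CUBIC))
o=robot.observe();print(o["qpos"])
B=(.509,.1653);C=(.491,.305)
for lean in(28,32):
  for y in(-40,-25,-10,50,65):
    for f in(1,-1): show(("C",lean,y,f),*pose(C,0,y,lean=lean,flip=f))
```

```text
pan z 0.09810834272867093 (start .109)
[ 0.08484198  0.27323349  1.81555279 -0.58860042  0.4902875   2.45117363]
('C', 28, -40, 1) [ 0.66  0.68  1.7  -0.71  0.78 -2.83] err 0.0
('C', 28, -40, -1) [ 0.66  0.68  1.7  -0.71  0.78  0.31] err 0.0
('C', 28, -25, 1) [ 0.64  0.64  1.81 -0.81  0.61 -2.98] err 0.0
('C', 28, -25, -1) [ 0.64  0.64  1.81 -0.81  0.61  0.16] err 0.0
('C', 28, -10, 1) [ 0.59  0.6   1.89 -0.88  0.43  3.11] err 0.012
('C', 28, -10, -1) [ 0.59  0.6   1.9  -0.9   0.43 -0.01] err 0.0
('C', 28, 50, 1) [0.29 0.56 2.   1.02 0.31 0.05] err 0.0
('C', 28, 50, -1) [ 0.29  0.56  2.    1.02  0.31 -3.1 ] err 0.0
('C', 28, 65, 1) [ 0.23  0.58  1.94  0.93  0.48 -0.15] err 0.0
('C', 28, 65, -1) [0.23 0.58 1.94 0.93 0.48 2.99] err 0.0
('C', 32, -40, 1) [ 0.69  0.7   1.71 -0.81  0.81 -2.72] err 0.0
('C', 32, -40, -1) [ 0.69  0.7   1.71 -0.81  0.81  0.42] err 0.0
('C', 32, -25, 1) [ 0.67  0.65  1.83 -0.95  0.62 -2.82] err 0.0
('C', 32, -25, -1) [ 0.67  0.65  1.83 -0.95  0.62  0.32] err 0.0
('C', 32, -10, 1) [ 0.61  0.6   1.9  -1.    0.45 -3.04] err 0.105
('C', 32, -10, -1) [ 0.61  0.6   1.9  -1.    0.45  0.1 ] err 0.105
('C', 32, 50, 1) [ 0.26  0.57  2.05  1.4   0.31 -0.35] err 0.0
('C', 32, 50, -1) [0.26 0.57 2.05 1.4  0.31 2.79] err 0.0
('C', 32, 65, 1) [ 0.19  0.59  1.98  1.15  0.49 -0.39] err 0.0
('C', 32, 65, -1) [0.19 0.59 1.98 1.15 0.49 2.76] err 0.0
```

View pics/s3.png

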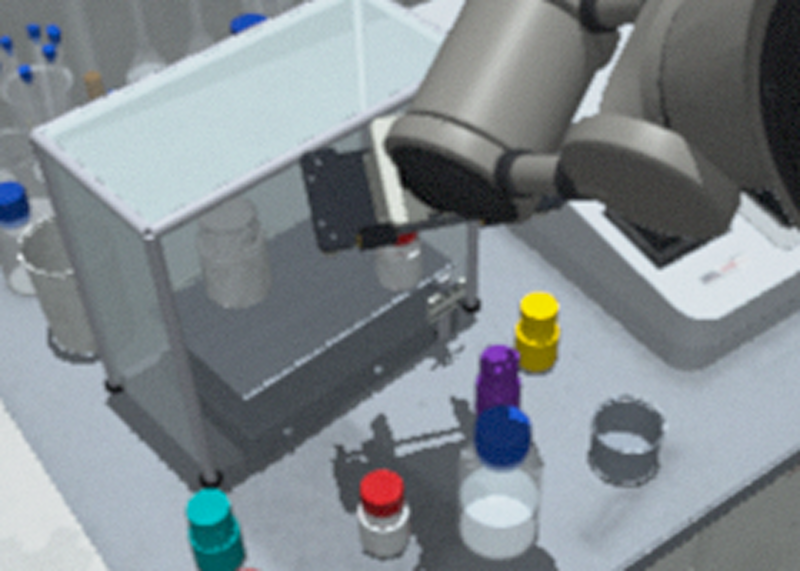

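Run:
```python
from kin import *
o=robot.observe();q=o["qpos"];C=(.491,.305)
ref=(np.array(o["tool_pos"]),Ro.from_euler("xyz",o["tool_rot"]))
tw=lambda P,t:(P[0],P[1]*rot("z",np.radians(t)))
seq=[tw(pose((.58,.15),.2,-25,lean=35),-40),tw(pose((.53,.25),.17,-32,lean=32),-85),tw(pose(C,.12,-40,lean=30),-130),tw(pose(C,.11,-40,lean=30,back=.04),-180),tw(pose(C,0,-40,lean=30,back=.06),-180),tw(pose(C,0,-40,lean=30),-180)]
for P in seq:
    q=show("",*P,q0=q);rows([P],ref);ref=P
```

```text
[ 0.32  0.31  1.73 -0.63  0.73  2.03] err 0.0
{'x': -0.073, 'y': -0.1087, 'z': -0.0493, 'rx': -0.0374, 'ry': -0.1096, 'rz': -0.803} mm 105 deg 37
 [ 0.55  0.4   1.66 -0.64  0.92  1.55] err 0.0
{'x': -0.0334, 'y': -0.1469, 'z': -0.0343, 'rx': 0.0198, 'ry': -0.109, 'rz': -0.8697} mm 116 deg 39
 [ 0.68  0.51  1.62 -0.62  1.    1.02] err 0.0
{'x': 0.0234, 'y': -0.1091, 'z': 0.0125, 'rx': 0.0711, 'ry': -0.0753, 'rz': -0.8471} mm 84 deg 38
 [ 0.71  0.48  1.59 -0.6   1.06  0.14] err 0.0
{'x': 0.0043, 'y': -0.0051, 'z': -0.0418, 'rx': 0.0, 'ry': 0.0, 'rz': -1.1111} mm 32 deg 50
 [ 0.73  0.6   1.68 -0.68  0.9   0.3 ] err 0.0
{'x': 0.0733, 'y': -0.0, 'z': 0.1004, 'rx': 0.0, 'ry': 0.0, 'rz': 0.0} mm 93 deg 0
 [ 0.68  0.69  1.71 -0.76  0.79  0.36] err 0.0
{'x': 0.0, 'y': 0.0, 'z': 0.08, 'rx': 0.0, 'ry': 0.0, 'rz': 0.0} mm 60 deg 0
```

step_arm --steps '[{"x":0,"y":0,"z":-0.05,"rx":0,"ry":0,"rz":0,"claw":0.6},{"x":-0.04,"y":-0.05,"z":-0.05,"rx":-0.01,"ry":-0.05,"rz":-0.2,"claw":0.6},{"x":-0.073,"y":-0.1087,"z":-0.0493,"rx":-0.0374,"ry":-0.1096,"rz":-0.803,"claw":0.6},{"x":-0.073,"y":-0.1087,"z":-0.0493,"rx":-0.0374,"ry":-0.1096,"rz":-0.803,"claw":0.6},{"x":-0.073,"y":-0.1087,"z":-0.0493,"rx":-0.0374,"ry":-0.1096,"rz":-0.803,"claw":0.6},{"x":-0.073,"y":-0.1087,"z":-0.0493,"rx":-0.0374,"ry":-0.1096,"rz":-0.803,"claw":0.6},{"x":-0.073,"y":-0.1087,"z":-0.0493,"rx":-0.0374,"ry":-0.1096,"rz":-0.803,"claw":0.6}]'

```text
time: 8.83
tool_pos: [0.5902, 0.1449, 0.224]
tool_rot: [2.719, -0.444, 0.364]
contact_force: [0.6, 0.4, -0.4]
opening: 0.0734
grip_force: 0.0
```

step_arm --steps '[{"x":-0.0334,"y":-0.1469,"z":-0.0343,"rx":0.0198,"ry":-0.109,"rz":-0.8697,"claw":0.6},{"x":-0.0334,"y":-0.1469,"z":-0.0343,"rx":0.0198,"ry":-0.109,"rz":-0.8697,"claw":0.6},{"x":-0.0334,"y":-0.1469,"z":-0.0343,"rx":0.0198,"ry":-0.109,"rz":-0.8697,"claw":0.6},{"x":-0.0334,"y":-0.1469,"z":-0.0343,"rx":0.0198,"ry":-0.109,"rz":-0.8697,"claw":0.6},{"x":-0.0334,"y":-0.1469,"z":-0.0343,"rx":0.0198,"ry":-0.109,"rz":-0.8697,"claw":0.6},{"x":-0.0334,"y":-0.1469,"z":-0.0343,"rx":0.0198,"ry":-0.109,"rz":-0.8697,"claw":0.6}]'

```text
time: 9.33
tool_pos: [0.5385, 0.2441, 0.1938]
tool_rot: [2.591, -0.039, 0.939]
contact_force: [-0.1, -0.1, 0.3]
opening: 0.0734
grip_force: 0.0
```

step_arm --steps '[{"x":0.0234,"y":-0.1091,"z":0.0125,"rx":0.0711,"ry":-0.0753,"rz":-0.8471,"claw":0.6},{"x":0.0234,"y":-0.1091,"z":0.0125,"rx":0.0711,"ry":-0.0753,"rz":-0.8471,"claw":0.6},{"x":0.0234,"y":-0.1091,"z":0.0125,"rx":0.0711,"ry":-0.0753,"rz":-0.8471,"claw":0.6},{"x":0.0234,"y":-0.1091,"z":0.0125,"rx":0.0711,"ry":-0.0753,"rz":-0.8471,"claw":0.6},{"x":0.0234,"y":-0.1091,"z":0.0125,"rx":0.0711,"ry":-0.0753,"rz":-0.8471,"claw":0.6},{"x":0.0234,"y":-0.1091,"z":0.0125,"rx":0.0711,"ry":-0.0753,"rz":-0.8471,"claw":0.6}]'

```text
time: 9.83
tool_pos: [0.4983, 0.2977, 0.1437]
tool_rot: [2.735, 0.33, 1.505]
contact_force: [0.6, 0.3, -0.2]
opening: 0.0734
grip_force: 0.0
```

Run:
```python
from pan import *
o=robot.observe();print(o["tool_pos"],o["qpos"]);C=(.491,.305)
rows([pose(C,.08,-40,lean=30,flip=-1,back=.06),pose(C,0,-40,lean=30,flip=-1,back=.06)])
```

```text
[0.49830233 0.29774498 0.14374399] [ 0.67423165  0.51778593  1.61864815 -0.61841701  0.99721434  1.01286156]
{'x': 0.0165, 'y': -0.0182, 'z': -0.0397, 'rx': -0.0106, 'ry': -0.0027, 'rz': -1.1056} mm 35 deg 50
{'x': 0.0511, 'y': -0.0581, 'z': 0.0529, 'rx': -0.0106, 'ry': -0.0027, 'rz': -1.1056} mm 70 deg 50
```

step_arm --steps '[{"x":0.0165,"y":-0.0182,"z":-0.0397,"rx":-0.0106,"ry":-0.0027,"rz":-1,"claw":0.6},{"x":0.0165,"y":-0.0182,"z":-0.0397,"rx":-0.0106,"ry":-0.0027,"rz":-1,"claw":0.6},{"x":0.0165,"y":-0.0182,"z":-0.0397,"rx":-0.0106,"ry":-0.0027,"rz":-1,"claw":0.6},{"x":0.0165,"y":-0.0182,"z":-0.0397,"rx":-0.0106,"ry":-0.0027,"rz":-1,"claw":0.6},{"x":0.0165,"y":-0.0182,"z":-0.0397,"rx":-0.0106,"ry":-0.0027,"rz":-1,"claw":0.6},{"x":0.0165,"y":-0.0182,"z":-0.0397,"rx":-0.0106,"ry":-0.0027,"rz":-1,"claw":0.6},{"x":0.0165,"y":-0.0182,"z":-0.0397,"rx":-0.0106,"ry":-0.0027,"rz":-1,"claw":0.6}]'

```text
time: 10.42
tool_pos: [0.4752, 0.3178, 0.1607]
tool_rot: [3.093, 0.522, 2.347]
contact_force: [0.1, 0.5, 0.1]
opening: 0.0736
grip_force: 0.0
```

Run:
```python
from pan import *
C=(.491,.305)
k=dict(lean=30,flip=-1)
rows([pose(C,.08,-40,back=.06,**k),pose(C,.0,-40,back=.06,**k),pose(C,0,-40,**k)])
```

```text
{'x': 0.0004, 'y': 0.0004, 'z': 0.0001, 'rx': 0.0005, 'ry': 0.0006, 'rz': -0.1062} mm 0 deg 5
{'x': 0.0536, 'y': -0.004, 'z': 0.0924, 'rx': 0.0005, 'ry': 0.0006, 'rz': -0.1062} mm 80 deg 5
{'x': 0.0536, 'y': -0.0041, 'z': 0.1724, 'rx': 0.0005, 'ry': 0.0006, 'rz': -0.1062} mm 135 deg 5
```

step_arm --squeeze 20 --steps '[{"x":0.0268,"y":-0.002,"z":0.046,"rx":0,"ry":0,"rz":-0.1062,"claw":0.6},{"x":0.0536,"y":-0.004,"z":0.0924,"rx":0,"ry":0,"rz":-0.1062,"claw":0.6},{"x":0.0536,"y":-0.004,"z":0.1,"rx":0,"ry":0,"rz":-0.1062,"claw":0.6},{"x":0.0536,"y":-0.004,"z":0.135,"rx":0,"ry":0,"rz":-0.1062,"claw":0.6},{"x":0.0536,"y":-0.004,"z":0.172,"rx":0,"ry":0,"rz":-0.1062,"claw":0.6},{"x":0.0536,"y":-0.004,"z":0.172,"rx":0,"ry":0,"rz":-0.1062,"claw":0.6},{"x":0.0536,"y":-0.004,"z":0.172,"rx":0,"ry":0,"rz":-0.1062,"claw":-0.4},{"x":0.0536,"y":-0.004,"z":0.172,"rx":0,"ry":0,"rz":-0.1062,"claw":-0.4},{"x":0.0536,"y":-0.004,"z":0.172,"rx":0,"ry":0,"rz":-0.1062,"claw":-0.4},{"x":0.0536,"y":-0.004,"z":0.172,"rx":0,"ry":0,"rz":-0.1062,"claw":-0.4},{"x":0.0536,"y":-0.004,"z":0.172,"rx":0,"ry":0,"rz":-0.1062,"claw":-0.4},{"x":0.0536,"y":-0.004,"z":0.172,"rx":0,"ry":0,"rz":-0.1062,"claw":-0.4}]'

```text
time: 11.42
tool_pos: [0.4982, 0.2998, 0.0305]
tool_rot: [3.138, 0.525, 2.44]
contact_force: [-3.3, -1.2, 6.3]
opening: 0.0425
grip_force: 20.0
```

Run:
```python
from kin import *
o=robot.observe();q=o["qpos"];C=(.491,.305);print(o["tool_pos"],o["opening"],o["grip_force"],o["contact_force"])
ref=(np.array(o["tool_pos"]),Ro.from_euler("xyz",o["tool_rot"]));k=dict(lean=30,flip=-1,grip=.046)
seq=[pose(C,.02,-40,**k),pose(C,.15,-40,**k),pose((.53,.24),.16,-20,**k),pose((.545,.19),.16,2,**k),pose(st(-.15,.07),.15,20,**k),pose(st(-.038,.075),.125,23,**k),pose(st(-.038,.075),.086,23,**k)]
for P in seq[:2]: q=show("",*P,q0=q)
rows(seq[:2],ref)
ref=seq[1]
for P in seq[2:]:
    q=show("",*P,q0=q);rows([P],ref)
```

```text
[0.49822442 0.29976098 0.03052981] 0.04246028319314769 20.000835963583086 [-3.33452473 -1.20396685  6.3204474 ]
 [ 0.68  0.65  1.7  -0.73  0.83  0.32] err 0.0
 [ 0.68  0.47  1.58 -0.6   1.06  0.1 ] err 0.0
{'x': -0.0134, 'y': -0.0008, 'z': -0.0215, 'rx': 0.0019, 'ry': 0.0021, 'rz': -0.0037} mm 19 deg 0
{'x': -0.1003, 'y': -0.0003, 'z': -0.1715, 'rx': 0.0019, 'ry': 0.0021, 'rz': -0.0037} mm 149 deg 0
 [ 0.48  0.36  1.75 -0.57  0.75 -0.37] err 0.0
{'x': -0.0887, 'y': -0.0286, 'z': 0.0358, 'rx': -0.2222, 'ry': -0.0, 'rz': -0.3849} mm 75 deg 20
 [ 0.26  0.27  1.87 -0.24  0.5  -1.16] err 0.0
{'x': -0.137, 'y': -0.0627, 'z': 0.0637, 'rx': -0.4667, 'ry': -0.0, 'rz': -0.8083} mm 123 deg 42
 [ 0.06  0.28  1.9   0.32  0.48 -2.11] err 0.0
{'x': -0.1696, 'y': -0.0853, 'z': 0.0979, 'rx': -0.6667, 'ry': -0.0, 'rz': -1.1547} mm 160 deg 60
 [ 0.07  0.5   1.63  0.32  0.54 -2.14] err 0.0
{'x': -0.2367, 'y': 0.0285, 'z': 0.1751, 'rx': -0.7, 'ry': -0.0, 'rz': -1.2124} mm 222 deg 63
 [ 0.07  0.55  1.66  0.38  0.46 -2.21] err 0.0
{'x': -0.2107, 'y': 0.0285, 'z': 0.2202, 'rx': -0.7, 'ry': -0.0, 'rz': -1.2124} mm 230 deg 63
```

step_arm --steps '[{"x":-0.0134,"y":-0.0008,"z":-0.0215,"rx":0,"ry":0,"rz":0,"claw":-0.4},{"x":-0.035,"y":-0.0005,"z":-0.06,"rx":0,"ry":0,"rz":0,"claw":-0.4},{"x":-0.06,"y":0,"z":-0.105,"rx":0,"ry":0,"rz":0,"claw":-0.4},{"x":-0.1003,"y":0,"z":-0.1715,"rx":0,"ry":0,"rz":0,"claw":-0.4},{"x":-0.1003,"y":0,"z":-0.1715,"rx":0,"ry":0,"rz":0,"claw":-0.4}]'

```text
time: 11.83
tool_pos: [0.4998, 0.3003, 0.1839]
tool_rot: [3.131, 0.526, 2.437]
contact_force: [1.2, 0.9, -2.4]
opening: 0.0425
grip_force: 20.0
```

step_arm --steps '[{"x":-0.03,"y":-0.01,"z":0.012,"rx":-0.0778,"ry":0,"rz":-0.1347,"claw":-0.4},{"x":-0.06,"y":-0.02,"z":0.024,"rx":-0.15,"ry":0,"rz":-0.26,"claw":-0.4},{"x":-0.0887,"y":-0.0286,"z":0.0358,"rx":-0.2222,"ry":0,"rz":-0.3849,"claw":-0.4},{"x":-0.105,"y":-0.04,"z":0.045,"rx":-0.3,"ry":0,"rz":-0.52,"claw":-0.4},{"x":-0.12,"y":-0.05,"z":0.055,"rx":-0.38,"ry":0,"rz":-0.658,"claw":-0.4},{"x":-0.137,"y":-0.0627,"z":0.0637,"rx":-0.4667,"ry":0,"rz":-0.8083,"claw":-0.4},{"x":-0.137,"y":-0.0627,"z":0.0637,"rx":-0.4667,"ry":0,"rz":-0.8083,"claw":-0.4},{"x":-0.137,"y":-0.0627,"z":0.0637,"rx":-0.4667,"ry":0,"rz":-0.8083,"claw":-0.4}]'

```text
time: 12.5
tool_pos: [0.5541, 0.1884, 0.188]
tool_rot: [3.141, 0.524, -3.107]
contact_force: [0.2, -0.7, -2.5]
opening: 0.0429
grip_force: 20.0
```

Run:
```python
from pan import *
o=robot.observe();q=o["qpos"];print(o["time"],o["tool_pos"],o["opening"],q)
k=dict(lean=30,flip=-1,grip=.046)
seq=[pose(st(-.15,.07),.15,20,**k),pose(st(-.1,.073),.135,23,**k),pose(st(-.038,.075),.125,23,**k)]
for P in seq: q=show("",*P,q0=q)
rows(seq)
```

```text
12.5 [0.5541149  0.18836076 0.18797789] 0.042941605876479806 [ 0.25684232  0.27297349  1.87823361 -0.23664839  0.48821859 -1.1678108 ]
 [ 0.06  0.28  1.9   0.32  0.48 -2.11] err 0.0
 [ 0.06  0.38  1.78  0.36  0.5  -2.19] err 0.0
 [ 0.07  0.5   1.63  0.32  0.54 -2.14] err 0.0
{'x': -0.011, 'y': -0.0445, 'z': 0.0193, 'rx': -0.1998, 'ry': 0.0011, 'rz': -0.3466} mm 37 deg 18
{'x': -0.058, 'y': -0.0343, 'z': 0.0696, 'rx': -0.2332, 'ry': 0.0011, 'rz': -0.4043} mm 73 deg 21
{'x': -0.1224, 'y': -0.0247, 'z': 0.1223, 'rx': -0.2332, 'ry': 0.0011, 'rz': -0.4043} mm 131 deg 21
```

step_arm --steps '[{"x":-0.004,"y":-0.015,"z":0.006,"rx":-0.067,"ry":0,"rz":-0.1155,"claw":-0.4},{"x":-0.007,"y":-0.03,"z":0.013,"rx":-0.1332,"ry":0.0005,"rz":-0.231,"claw":-0.4},{"x":-0.011,"y":-0.0445,"z":0.0193,"rx":-0.1998,"ry":0.0011,"rz":-0.3466,"claw":-0.4},{"x":-0.011,"y":-0.0445,"z":0.0193,"rx":-0.2332,"ry":0.0011,"rz":-0.4043,"claw":-0.4},{"x":-0.035,"y":-0.039,"z":0.045,"rx":-0.2332,"ry":0.0011,"rz":-0.4043,"claw":-0.4},{"x":-0.058,"y":-0.0343,"z":0.0696,"rx":-0.2332,"ry":0.0011,"rz":-0.4043,"claw":-0.4},{"x":-0.08,"y":-0.031,"z":0.088,"rx":-0.2332,"ry":0.0011,"rz":-0.4043,"claw":-0.4},{"x":-0.102,"y":-0.028,"z":0.105,"rx":-0.2332,"ry":0.0011,"rz":-0.4043,"claw":-0.4},{"x":-0.1224,"y":-0.0247,"z":0.1223,"rx":-0.2332,"ry":0.0011,"rz":-0.4043,"claw":-0.4},{"x":-0.1224,"y":-0.0247,"z":0.1223,"rx":-0.2332,"ry":0.0011,"rz":-0.4043,"claw":-0.4},{"x":-0.1224,"y":-0.0247,"z":0.1223,"rx":-0.2332,"ry":0.0011,"rz":-0.4043,"claw":-0.4}]'

```text
time: 13.42
tool_pos: [0.6801, 0.176, 0.1536]
tool_rot: [3.14, 0.522, -2.742]
contact_force: [-1.0, 0.1, -3.4]
opening: 0.043
grip_force: 20.0
```

Run:
```python
from pan import *
o=robot.observe();q=o["qpos"];print(o["time"],o["tool_pos"],q,o["contact_force"])
k=dict(lean=30,flip=-1,grip=.046)
rows([pose(st(-.038,.075),z,23,**k) for z in(.125,.104,.086)])
```

```text
13.4167 [0.68013094 0.1760356  0.15364236] [ 0.06975922  0.49771344  1.62422896  0.32010033  0.54398521 -2.13570409] [-0.96707444  0.11548292 -3.41407645]
{'x': 0.0002, 'y': -0.0022, 'z': -0.0015, 'rx': 0.0005, 'ry': -0.0014, 'rz': -0.0019} mm 2 deg 0
{'x': 0.0142, 'y': -0.0022, 'z': 0.0227, 'rx': 0.0005, 'ry': -0.0014, 'rz': -0.0019} mm 20 deg 0
{'x': 0.0262, 'y': -0.0022, 'z': 0.0435, 'rx': 0.0005, 'ry': -0.0014, 'rz': -0.0019} mm 38 deg 0
```

step_arm --steps '[{"x":0.005,"y":-0.002,"z":0.007,"rx":0,"ry":0,"rz":0,"claw":-0.4},{"x":0.01,"y":-0.002,"z":0.015,"rx":0,"ry":0,"rz":0,"claw":-0.4},{"x":0.0142,"y":-0.002,"z":0.0227,"rx":0,"ry":0,"rz":0,"claw":-0.4},{"x":0.0157,"y":-0.002,"z":0.0253,"rx":0,"ry":0,"rz":0,"claw":-0.4},{"x":0.0172,"y":-0.002,"z":0.0279,"rx":0,"ry":0,"rz":0,"claw":-0.4},{"x":0.0187,"y":-0.002,"z":0.0305,"rx":0,"ry":0,"rz":0,"claw":-0.4},{"x":0.0202,"y":-0.002,"z":0.0331,"rx":0,"ry":0,"rz":0,"claw":-0.4},{"x":0.0217,"y":-0.002,"z":0.0357,"rx":0,"ry":0,"rz":0,"claw":-0.4},{"x":0.0232,"y":-0.002,"z":0.0383,"rx":0,"ry":0,"rz":0,"claw":-0.4},{"x":0.0247,"y":-0.002,"z":0.0409,"rx":0,"ry":0,"rz":0,"claw":-0.4},{"x":0.0262,"y":-0.002,"z":0.0435,"rx":0,"ry":0,"rz":0,"claw":-0.4},{"x":0.0262,"y":-0.002,"z":0.0435,"rx":0,"ry":0,"rz":0,"claw":-0.4}]'

```text
time: 14.42
tool_pos: [0.6807, 0.1742, 0.1168]
tool_rot: [3.141, 0.525, -2.742]
contact_force: [-2.0, 0.0, 0.1]
opening: 0.0426
grip_force: 20.0
```

Run:
```python
from pan import *
pan();o=robot.observe();print(o["tool_pos"],o["contact_force"])
```

```text
pan z 0.08523990923514754 (start .109)
[0.68072196 0.17426803 0.11702999] [-0.83356268 -0.03136846 -0.18859513]
```

step_arm --steps '[{"x":0,"y":0,"z":0,"rx":0,"ry":0,"rz":0,"claw":0.3},{"x":0,"y":0,"z":0,"rx":0,"ry":0,"rz":0,"claw":0.3},{"x":0,"y":0,"z":0,"rx":0,"ry":0,"rz":0,"claw":0.3},{"x":0,"y":0,"z":0,"rx":0,"ry":0,"rz":0,"claw":0.3},{"x":0,"y":0,"z":-0.01,"rx":0,"ry":0,"rz":0,"claw":0.3},{"x":0,"y":0,"z":-0.03,"rx":0,"ry":0,"rz":0,"claw":0.3},{"x":0,"y":0,"z":-0.07,"rx":0,"ry":0,"rz":0,"claw":0.3},{"x":0,"y":0,"z":-0.12,"rx":0,"ry":0,"rz":0,"claw":0.3},{"x":0,"y":0,"z":-0.17,"rx":0,"ry":0,"rz":0,"claw":0.4},{"x":0,"y":0,"z":-0.21,"rx":0,"ry":0,"rz":0,"claw":0.4},{"x":0,"y":0,"z":-0.21,"rx":0,"ry":0,"rz":0,"claw":0.4}]'

```text
time: 15.38
tool_pos: [0.6084, 0.1429, 0.2608]
tool_rot: [-3.137, 0.535, -2.74]
contact_force: [1.3, 0.1, 0.5]
opening: 0.0645
grip_force: 0.0
```

Run:
```python
from pan import *
im,d,s=pan()
A=np.mean([read_camera("scene")[0].astype(float) for _ in range(6)],0)
cv2.imwrite("pics/s4full.png",im)
big=cv2.resize(A[145:185,232:277],(675,600),interpolation=cv2.INTER_CUBIC);cv2.imwrite("pics/plate2.png",np.clip((big-30)*1.5,0,255).astype(np.uint8))
cv2.imwrite("pics/s4.png",cv2.resize(im[60:260,100:380],(800,571),interpolation=cv2.INTER_CUBIC))
print(robot.observe()["tool_pos"],robot.observe()["qpos"])
# pixel <-> height on plate plane x=-.08,y=-.099 (corrected z)
p=camera_params("scene")
for y in(-.085,-.099,-.113):
  for z in(.06,.077,.092):
    X=np.array([*st(-.08,y),z]);c=np.array(p["R"])@X+p["t"];print(y,z,(p["fy"]*c[1]/c[2]+p["cy"]).round(1),(p["fx"]*c[0]/c[2]+p["cx"]).round(1))
# plate depth: top-edge & bottom stats
m=[x for x in nets.masks_of("scene","lines")][:1]
for x in m: print(x["conf"],x["box"])
for x in nets.landmark_of("scene","lines")[:1]+nets.landmark_of("scene","pointer")[:1]: print(x)
```

```text
pan z 0.08744247142455305 (start .109)
[0.60762715 0.14361905 0.25151873] [ 0.01102126  0.25567767  1.69950625  0.29305399  0.71891715 -2.13461281]
-0.085 0.06 172.0 252.3
-0.085 0.077 167.6 252.3
-0.085 0.092 163.6 252.3
-0.099 0.06 169.5 256.1
-0.099 0.077 165.1 256.1
-0.099 0.092 161.1 256.1
-0.113 0.06 167.0 259.7
-0.113 0.077 162.6 259.8
-0.113 0.092 158.7 259.8
{'pixel': [166.6, 254.9], 'conf': 0.65}
{'pixel': [164.5, 256.8], 'conf': 0.79}
```

View pics/plate2.png

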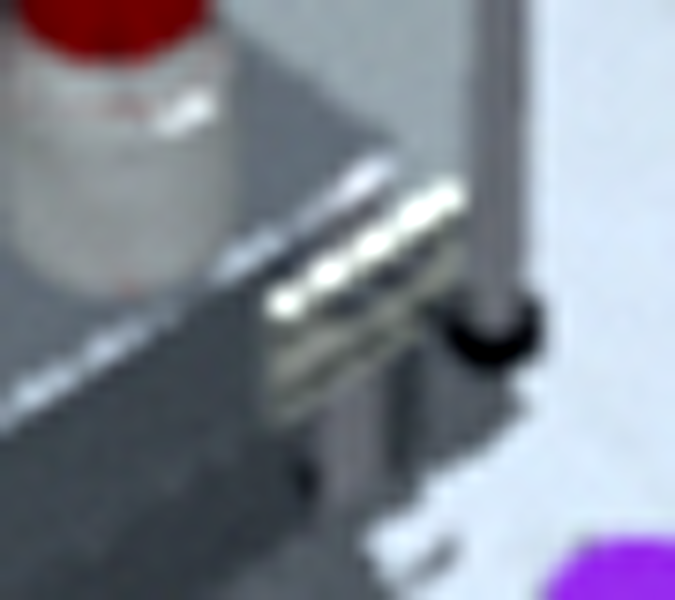

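View pics/s4.png

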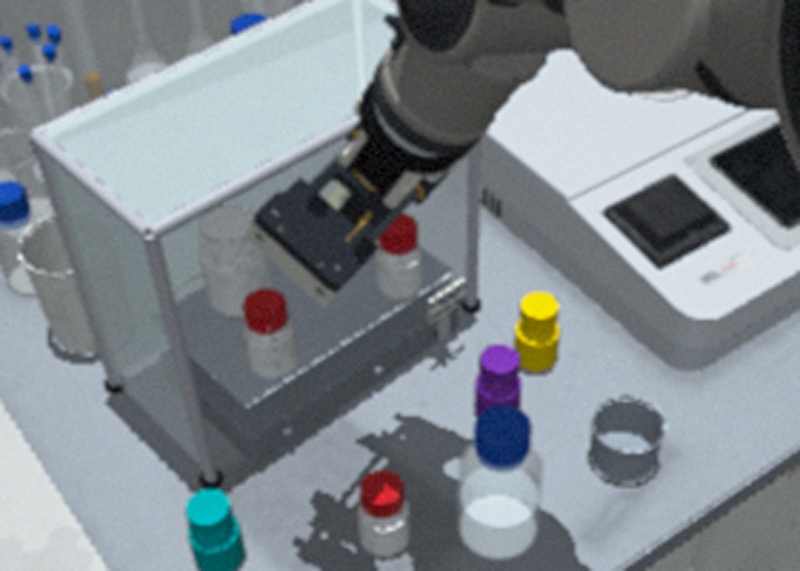

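Both bottles stand upright on the pan, caps at (398,235) and (265,310). In the plate crop the pointer at (360,295) still rides on the upper line, so the third bottle is needed. B at (382,510) is next.

Run:
```python
from pan import *
im,d,s=pan()
h=cv2.cvtColor(im,cv2.COLOR_BGR2HSV);m=(((h[...,0]<8)|(h[...,0]>172))&(h[...,1]>130)&(h[...,2]>50)).astype(np.uint8)
n,l,stt,ce=cv2.connectedComponentsWithStats(m)
for i in range(1,n):
    if stt[i,4]>40:
        w=s[(l==i)&(d>0)];t=w[w[:,2]>np.percentile(w[:,2],90)-.004];print("cap st",ce[i].round(),t.mean(0).round(3))
o=robot.observe();q=o["qpos"];B=(.509,.1653);print(o["tool_pos"])
ref=(np.array(o["tool_pos"]),Ro.from_euler("xyz",o["tool_rot"]))
k=dict(lean=33,flip=-1)
seq=[pose((.555,.17),.18,-15,**k),pose((.52,.19),.14,-50,**k),pose(B,.0,-65,back=.09,**k),pose(B,0,-65,**k)]
for P in seq:
    q=show("",*P,q0=q);rows([P],ref);ref=P
```

```text
pan z 0.08740766789717949 (start .109)
cap st [59. 95.] [0.459 0.175 0.163]
cap st [240. 143.] [-0.17   0.038  0.306]
cap st [193. 169.] [-0.041  0.076  0.162]
cap st [233. 233.] [-0.203  0.09   0.074]
[0.6078804  0.14355364 0.2523785 ]
 [ 0.32  0.28  1.82 -0.55  0.61 -0.6 ] err 0.0
{'x': 0.0638, 'y': 0.0514, 'z': 0.0299, 'rx': 0.4411, 'ry': -0.0645, 'rz': 0.7177} mm 65 deg 38
 [ 0.5   0.45  1.69 -0.69  1.    0.18] err 0.0
{'x': 0.0747, 'y': 0.0058, 'z': 0.0151, 'rx': 0.4236, 'ry': -0.0, 'rz': 0.6523} mm 57 deg 35
 [ 0.57  0.58  1.66 -0.66  1.08  0.5 ] err 0.0
{'x': 0.0869, 'y': -0.0191, 'z': 0.0461, 'rx': 0.1815, 'ry': 0.0, 'rz': 0.2796} mm 75 deg 15
 [ 0.48  0.69  1.74 -0.77  0.9   0.59] err 0.0
{'x': 0.0, 'y': -0.0, 'z': 0.12, 'rx': 0.0, 'ry': 0.0, 'rz': 0.0} mm 90 deg 0
```

step_arm --steps '[{"x":0.03,"y":0.02,"z":-0.02,"rx":0,"ry":0,"rz":0,"claw":0.25},{"x":0.0638,"y":0.0514,"z":0.0299,"rx":0.4411,"ry":-0.0645,"rz":0.7177,"claw":0.25},{"x":0.0638,"y":0.0514,"z":0.0299,"rx":0.4411,"ry":-0.0645,"rz":0.7177,"claw":0.25},{"x":0.0638,"y":0.0514,"z":0.0299,"rx":0.4411,"ry":-0.0645,"rz":0.7177,"claw":0.25},{"x":0.0638,"y":0.0514,"z":0.0299,"rx":0.4411,"ry":-0.0645,"rz":0.7177,"claw":0.25},{"x":0.0638,"y":0.0514,"z":0.0299,"rx":0.4411,"ry":-0.0645,"rz":0.7177,"claw":0.25},{"x":0.0638,"y":0.0514,"z":0.0299,"rx":0.4411,"ry":-0.0645,"rz":0.7177,"claw":0.25},{"x":0.0638,"y":0.0514,"z":0.0299,"rx":0.4411,"ry":-0.0645,"rz":0.7177,"claw":0.25},{"x":0.0638,"y":0.0514,"z":0.0299,"rx":0.4411,"ry":-0.0645,"rz":0.7177,"claw":0.25}]'

```text
time: 16.68
tool_pos: [0.5647, 0.1673, 0.2093]
tool_rot: [-3.14, 0.571, 2.906]
contact_force: [-0.0, 0.3, -0.5]
opening: 0.0572
grip_force: 0.0
```

step_arm --steps '[{"x":0.0747,"y":0.0058,"z":0.0151,"rx":0.4236,"ry":0,"rz":0.6523,"claw":0.25},{"x":0.0747,"y":0.0058,"z":0.0151,"rx":0.4236,"ry":0,"rz":0.6523,"claw":0.25},{"x":0.0747,"y":0.0058,"z":0.0151,"rx":0.4236,"ry":0,"rz":0.6523,"claw":0.25},{"x":0.0747,"y":0.0058,"z":0.0151,"rx":0.4236,"ry":0,"rz":0.6523,"claw":0.25},{"x":0.0747,"y":0.0058,"z":0.0151,"rx":0.4236,"ry":0,"rz":0.6523,"claw":0.25},{"x":0.0747,"y":0.0058,"z":0.0151,"rx":0.4236,"ry":0,"rz":0.6523,"claw":0.25}]'

```text
time: 17.18
tool_pos: [0.5257, 0.182, 0.1691]
tool_rot: [-3.136, 0.573, 2.296]
contact_force: [0.8, -0.9, -1.6]
opening: 0.0575
grip_force: 0.0
```

Run:
```python
from pan import *
B=(.509,.1653);k=dict(lean=33,flip=-1);o=robot.observe();print(o["tool_pos"],o["opening"])
rows([pose(B,.06,-65,back=.09,**k),pose(B,.0,-65,back=.07,**k),pose(B,0,-65,**k)])
```

```text
[0.52567806 0.18196803 0.16913537] 0.05753163376902787
{'x': 0.0433, 'y': -0.0168, 'z': -0.0205, 'rx': 0.1932, 'ry': -0.0035, 'rz': 0.3093} mm 38 deg 16
{'x': 0.087, 'y': -0.0204, 'z': 0.0731, 'rx': 0.1932, 'ry': -0.0035, 'rz': 0.3093} mm 87 deg 16
{'x': 0.0885, 'y': -0.0344, 'z': 0.1653, 'rx': 0.1932, 'ry': -0.0035, 'rz': 0.3093} mm 143 deg 16
```

step_arm --steps '[{"x":0.0433,"y":-0.0168,"z":-0.0205,"rx":0.1932,"ry":-0.0035,"rz":0.3093,"claw":0.25},{"x":0.0433,"y":-0.0168,"z":-0.0205,"rx":0.1932,"ry":-0.0035,"rz":0.3093,"claw":0.25},{"x":0.0433,"y":-0.0168,"z":-0.0205,"rx":0.1932,"ry":-0.0035,"rz":0.3093,"claw":0.25},{"x":0.065,"y":-0.0186,"z":0.026,"rx":0.1932,"ry":-0.0035,"rz":0.3093,"claw":0.25},{"x":0.087,"y":-0.0204,"z":0.0731,"rx":0.1932,"ry":-0.0035,"rz":0.3093,"claw":0.25},{"x":0.087,"y":-0.0204,"z":0.0731,"rx":0.1932,"ry":-0.0035,"rz":0.3093,"claw":0.25},{"x":0.087,"y":-0.0204,"z":0.0731,"rx":0.1932,"ry":-0.0035,"rz":0.3093,"claw":0.25}]'

```text
time: 17.77
tool_pos: [0.4968, 0.1881, 0.0872]
tool_rot: [-3.136, 0.576, 2.016]
contact_force: [0.4, 0.4, 1.3]
opening: 0.0574
grip_force: 0.0
```

Run:
```python
from pan import *
B=(.509,.1653);k=dict(lean=33,flip=-1);o=robot.observe();print(o["tool_pos"],o["contact_force"])
rows([pose(B,0,-65,**k)])
```

```text
[0.49675038 0.18807418 0.08719618] [0.44215279 0.43222969 1.2508593 ]
{'x': 0.0018, 'y': 0.0021, 'z': 0.0913, 'rx': -0.0015, 'ry': 0.0007, 'rz': 0.009} mm 68 deg 0
```

step_arm --squeeze 20 --steps '[{"x":0.0018,"y":0.0021,"z":0.03,"rx":0,"ry":0,"rz":0.009,"claw":0.25},{"x":0.0018,"y":0.0021,"z":0.06,"rx":0,"ry":0,"rz":0.009,"claw":0.25},{"x":0.0018,"y":0.0021,"z":0.0913,"rx":0,"ry":0,"rz":0.009,"claw":0.25},{"x":0.0018,"y":0.0021,"z":0.0913,"rx":0,"ry":0,"rz":0.009,"claw":0.25},{"x":0.0018,"y":0.0021,"z":0.0913,"rx":0,"ry":0,"rz":0.009,"claw":-0.4},{"x":0.0018,"y":0.0021,"z":0.0913,"rx":0,"ry":0,"rz":0.009,"claw":-0.4},{"x":0.0018,"y":0.0021,"z":0.0913,"rx":0,"ry":0,"rz":0.009,"claw":-0.4},{"x":0.0018,"y":0.0021,"z":0.0913,"rx":0,"ry":0,"rz":0.009,"claw":-0.4},{"x":0.0018,"y":0.0021,"z":0.0913,"rx":0,"ry":0,"rz":0.009,"claw":-0.4},{"x":0.0018,"y":0.0021,"z":0.0913,"rx":0,"ry":0,"rz":0.009,"claw":-0.4}]'

```text
time: 18.6
tool_pos: [0.5148, 0.158, 0.0322]
tool_rot: [3.134, 0.577, 2.003]
contact_force: [-2.0, 0.2, 7.8]
opening: 0.0413
grip_force: 20.1
```

Run:
```python
from kin import *
o=robot.observe();q=o["qpos"];B=(.509,.1653);print(o["tool_pos"],o["opening"],o["grip_force"],o["contact_force"])
ref=(np.array(o["tool_pos"]),Ro.from_euler("xyz",o["tool_rot"]));k=dict(lean=33,flip=-1,grip=.046)
seq=[pose(B,.02,-65,**k),pose(B,.15,-65,**k)]
for P in seq: q=show("",*P,q0=q)
rows(seq,ref);ref=seq[1]
seq=[pose((.53,.15),.16,-42,**k),pose((.55,.12),.16,-15,**k),pose(st(-.11,.0),.13,-13,**k),pose(st(-.04,0),.115,-13,**k),pose(st(-.04,0),.075,-13,**k)]
for P in seq: q=show("",*P,q0=q);rows([P],ref)
```

```text
[0.51476877 0.15796334 0.03218334] 0.04133273299447355 20.074973841037718 [-1.95356333  0.23920016  7.78566227]
 [ 0.48  0.65  1.73 -0.74  0.93  0.55] err 0.0
 [ 0.48  0.47  1.62 -0.63  1.16  0.33] err 0.0
{'x': -0.0144, 'y': -0.0027, 'z': -0.0191, 'rx': 0.0065, 'ry': 0.0013, 'rz': -0.0046} mm 18 deg 0
{'x': -0.109, 'y': -0.0016, 'z': -0.1644, 'rx': 0.0065, 'ry': 0.0013, 'rz': -0.0046} mm 148 deg 0
 [ 0.41  0.36  1.76 -0.7   0.88 -0.02] err 0.0
{'x': -0.0318, 'y': 0.0221, 'z': 0.0047, 'rx': -0.2784, 'ry': -0.0, 'rz': -0.4287} mm 29 deg 23
 [ 0.21  0.26  1.91 -0.54  0.5  -0.68] err 0.0
{'x': -0.0684, 'y': 0.0346, 'z': 0.0285, 'rx': -0.6052, 'ry': -0.0, 'rz': -0.9319} mm 61 deg 50
 [ 0.1   0.38  1.84 -0.46  0.41 -0.86] err 0.0
{'x': -0.107, 'y': 0.0876, 'z': 0.1013, 'rx': -0.6294, 'ry': 0.0, 'rz': -0.9691} mm 129 deg 52
 [ 0.11  0.51  1.67 -0.42  0.45 -0.9 ] err 0.0
{'x': -0.1205, 'y': 0.1763, 'z': 0.1339, 'rx': -0.6294, 'ry': 0.0, 'rz': -0.9691} mm 189 deg 52
 [ 0.11  0.56  1.71 -0.52  0.37 -0.8 ] err 0.0
{'x': -0.0915, 'y': 0.1763, 'z': 0.1786, 'rx': -0.6294, 'ry': 0.0, 'rz': -0.9691} mm 200 deg 52
```

step_arm --steps '[{"x":-0.0144,"y":0,"z":-0.0215,"rx":0,"ry":0,"rz":0,"claw":-0.4},{"x":-0.04,"y":0,"z":-0.06,"rx":0,"ry":0,"rz":0,"claw":-0.4},{"x":-0.07,"y":0,"z":-0.105,"rx":0,"ry":0,"rz":0,"claw":-0.4},{"x":-0.109,"y":-0.0016,"z":-0.1644,"rx":0,"ry":0,"rz":0,"claw":-0.4},{"x":-0.109,"y":-0.0016,"z":-0.1644,"rx":0,"ry":0,"rz":0,"claw":-0.4}]'

```text
time: 19.02
tool_pos: [0.5152, 0.1569, 0.1849]
tool_rot: [3.125, 0.576, 1.998]
contact_force: [1.5, 0.7, -1.7]
opening: 0.0409
grip_force: 19.9
```

step_arm --steps '[{"x":-0.011,"y":0.007,"z":0.0015,"rx":-0.093,"ry":0,"rz":-0.143,"claw":-0.4},{"x":-0.022,"y":0.015,"z":0.003,"rx":-0.186,"ry":0,"rz":-0.286,"claw":-0.4},{"x":-0.0318,"y":0.0221,"z":0.0047,"rx":-0.2784,"ry":0,"rz":-0.4287,"claw":-0.4},{"x":-0.041,"y":0.026,"z":0.011,"rx":-0.36,"ry":0,"rz":-0.5544,"claw":-0.4},{"x":-0.05,"y":0.029,"z":0.017,"rx":-0.44,"ry":0,"rz":-0.6776,"claw":-0.4},{"x":-0.059,"y":0.032,"z":0.023,"rx":-0.52,"ry":0,"rz":-0.8008,"claw":-0.4},{"x":-0.0684,"y":0.0346,"z":0.0285,"rx":-0.6052,"ry":0,"rz":-0.9319,"claw":-0.4},{"x":-0.0684,"y":0.0346,"z":0.0285,"rx":-0.6294,"ry":0,"rz":-0.9691,"claw":-0.4},{"x":-0.0684,"y":0.0346,"z":0.0285,"rx":-0.6294,"ry":0,"rz":-0.9691,"claw":-0.4}]'

```text
time: 19.77
tool_pos: [0.5588, 0.1154, 0.1879]
tool_rot: [3.139, 0.578, 2.912]
contact_force: [-0.4, 0.3, -2.1]
opening: 0.041
grip_force: 19.8
```

Run:
```python
from pan import *
o=robot.observe();q=o["qpos"];print(o["tool_pos"],o["opening"],q)
im,d,s=pan();cv2.imwrite("pics/s5.png",cv2.resize(im[60:260,100:380],(800,571),interpolation=cv2.INTER_CUBIC))
k=dict(lean=33,flip=-1,grip=.046)
rows([pose(st(-.11,.0),.13,-13,**k),pose(st(-.04,0),.115,-13,**k)])
```

```text
[0.55884434 0.11536267 0.18788782] 0.04104945815533947 [ 0.19331134  0.25859844  1.93064316 -0.51383558  0.46813316 -0.7441654 ]
pan z 0.08784803517746718 (start .109)
{'x': -0.0526, 'y': -0.0215, 'z': 0.0786, 'rx': -0.0001, 'ry': 0.0026, 'rz': -0.0063} mm 73 deg 0
{'x': -0.1151, 'y': 0.0105, 'z': 0.1433, 'rx': -0.0001, 'ry': 0.0026, 'rz': -0.0063} mm 138 deg 0
```

View pics/s5.png

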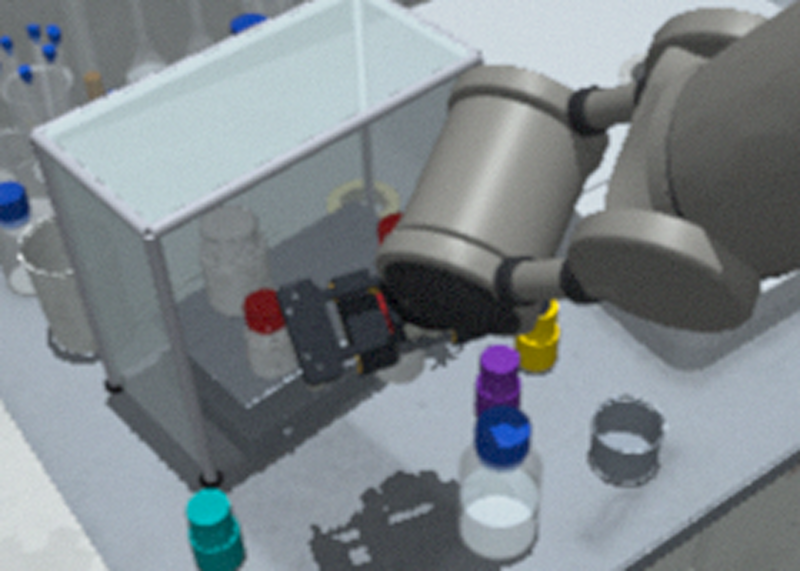

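The media bottle, cup and look-alikes are untouched, and the held bottle is at about (400,350). I'll go in square to the scale, so the hand's body clears the two bottles on the pan.

Run:
```python
from kin import *
o=robot.observe();q0=o["qpos"]
k=dict(lean=32.5,flip=-1,grip=.046)
for yaw in(0,6):
    q=q0;S=[pose(st(-.16,0),.15,yaw,**k),pose(st(-.11,.0),.13,yaw,**k),pose(st(-.042,0),.115,yaw,**k),pose(st(-.042,0),.076,yaw,**k)]
    for P in S: q=show(yaw,*P,q0=q)
    rows(S)
```

```text
0 [ 0.01  0.25  1.97 -0.02  0.36 -1.54] err 0.0
0 [ 0.02  0.36  1.87 -0.04  0.35 -1.51] err 0.0
0 [ 0.04  0.49  1.7  -0.05  0.39 -1.49] err 0.0
0 [ 0.04  0.54  1.74 -0.07  0.3  -1.47] err 0.0
{'x': -0.0143, 'y': -0.0412, 'z': 0.0218, 'rx': -0.1566, 'ry': 0.014, 'rz': -0.2491} mm 37 deg 13
{'x': -0.0521, 'y': -0.0184, 'z': 0.0784, 'rx': -0.1566, 'ry': 0.014, 'rz': -0.2491} mm 72 deg 13
{'x': -0.1125, 'y': 0.0126, 'z': 0.1418, 'rx': -0.1566, 'ry': 0.014, 'rz': -0.2491} mm 136 deg 13
{'x': -0.084, 'y': 0.0125, 'z': 0.1853, 'rx': -0.1566, 'ry': 0.014, 'rz': -0.2491} mm 153 deg 13
6 [-0.03  0.24  1.97  0.2   0.37 -1.87] err 0.0
6 [-0.01  0.36  1.87  0.18  0.35 -1.84] err 0.0
6 [ 0.    0.48  1.71  0.14  0.39 -1.79] err 0.0
6 [ 0.    0.54  1.74  0.18  0.3  -1.83] err 0.0
{'x': -0.0139, 'y': -0.0399, 'z': 0.0216, 'rx': -0.2289, 'ry': 0.0141, 'rz': -0.3612} mm 36 deg 19
{'x': -0.0518, 'y': -0.0171, 'z': 0.0782, 'rx': -0.2289, 'ry': 0.0141, 'rz': -0.3612} mm 71 deg 19
{'x': -0.1121, 'y': 0.014, 'z': 0.1415, 'rx': -0.2289, 'ry': 0.0141, 'rz': -0.3612} mm 136 deg 19
{'x': -0.0837, 'y': 0.0139, 'z': 0.1851, 'rx': -0.2289, 'ry': 0.0141, 'rz': -0.3612} mm 153 deg 19
```

step_arm --steps '[{"x":-0.005,"y":-0.013,"z":0.007,"rx":-0.076,"ry":0.005,"rz":-0.12,"claw":-0.4},{"x":-0.01,"y":-0.027,"z":0.014,"rx":-0.152,"ry":0.01,"rz":-0.24,"claw":-0.4},{"x":-0.0139,"y":-0.0399,"z":0.0216,"rx":-0.2289,"ry":0.0141,"rz":-0.3612,"claw":-0.4},{"x":-0.0139,"y":-0.0399,"z":0.0216,"rx":-0.2289,"ry":0.0141,"rz":-0.3612,"claw":-0.4},{"x":-0.033,"y":-0.028,"z":0.05,"rx":-0.2289,"ry":0.0141,"rz":-0.3612,"claw":-0.4},{"x":-0.0518,"y":-0.0171,"z":0.0782,"rx":-0.2289,"ry":0.0141,"rz":-0.3612,"claw":-0.4},{"x":-0.067,"y":-0.009,"z":0.094,"rx":-0.2289,"ry":0.0141,"rz":-0.3612,"claw":-0.4},{"x":-0.082,"y":-0.0015,"z":0.11,"rx":-0.2289,"ry":0.0141,"rz":-0.3612,"claw":-0.4},{"x":-0.097,"y":0.006,"z":0.126,"rx":-0.2289,"ry":0.0141,"rz":-0.3612,"claw":-0.4},{"x":-0.1121,"y":0.014,"z":0.1415,"rx":-0.2289,"ry":0.0141,"rz":-0.3612,"claw":-0.4},{"x":-0.1121,"y":0.014,"z":0.1415,"rx":-0.2289,"ry":0.0141,"rz":-0.3612,"claw":-0.4},{"x":-0.1121,"y":0.014,"z":0.1415,"rx":-0.2289,"ry":0.0141,"rz":-0.3612,"claw":-0.4}]'

```text
time: 20.82
tool_pos: [0.6867, 0.0992, 0.1439]
tool_rot: [3.141, 0.565, -3.033]
contact_force: [-0.4, 0.6, -2.9]
opening: 0.0411
grip_force: 19.8
```

Run:
```python
from pan import *
o=robot.observe();print(o["tool_pos"],o["contact_force"],o["qpos"])
k=dict(lean=32.5,flip=-1,grip=.046)
rows([pose(st(-.042,0),z,6,**k) for z in(.115,.093,.076)])
```

```text
[0.68671248 0.09916433 0.14391687] [-0.39524715  0.64326527 -2.86102057] [ 0.00815062  0.48485882  1.70518042  0.14158423  0.39239137 -1.78625429]
{'x': -0.0002, 'y': -0.0033, 'z': -0.0016, 'rx': 0.003, 'ry': -0.0028, 'rz': 0.0036} mm 3 deg 0
{'x': 0.0155, 'y': -0.0033, 'z': 0.0232, 'rx': 0.003, 'ry': -0.0028, 'rz': 0.0036} mm 21 deg 0
{'x': 0.0277, 'y': -0.0033, 'z': 0.0423, 'rx': 0.003, 'ry': -0.0028, 'rz': 0.0036} mm 38 deg 0
```

step_arm --steps '[{"x":0.005,"y":-0.003,"z":0.007,"rx":0,"ry":0,"rz":0,"claw":-0.4},{"x":0.0105,"y":-0.003,"z":0.016,"rx":0,"ry":0,"rz":0,"claw":-0.4},{"x":0.0155,"y":-0.003,"z":0.0232,"rx":0,"ry":0,"rz":0,"claw":-0.4},{"x":0.017,"y":-0.003,"z":0.0256,"rx":0,"ry":0,"rz":0,"claw":-0.4},{"x":0.0185,"y":-0.003,"z":0.028,"rx":0,"ry":0,"rz":0,"claw":-0.4},{"x":0.02,"y":-0.003,"z":0.0304,"rx":0,"ry":0,"rz":0,"claw":-0.4},{"x":0.0215,"y":-0.003,"z":0.0328,"rx":0,"ry":0,"rz":0,"claw":-0.4},{"x":0.023,"y":-0.003,"z":0.0352,"rx":0,"ry":0,"rz":0,"claw":-0.4},{"x":0.0245,"y":-0.003,"z":0.0376,"rx":0,"ry":0,"rz":0,"claw":-0.4},{"x":0.026,"y":-0.003,"z":0.04,"rx":0,"ry":0,"rz":0,"claw":-0.4},{"x":0.0277,"y":-0.003,"z":0.0423,"rx":0,"ry":0,"rz":0,"claw":-0.4},{"x":0.0277,"y":-0.003,"z":0.0423,"rx":0,"ry":0,"rz":0,"claw":-0.4}]'

```text
time: 21.82
tool_pos: [0.6871, 0.0955, 0.1072]
tool_rot: [-3.141, 0.568, -3.034]
contact_force: [0.3, -0.2, 1.0]
opening: 0.041
grip_force: 19.9
```

Run:
```python
from pan import *
pan();o=robot.observe();print(o["tool_pos"],o["contact_force"],o["qpos"])
```

```text
pan z 0.07532930031909504 (start .109)
[0.68716662 0.09550579 0.1073977 ] [-1.34354115  0.09014646 -0.1578873 ] [ 1.59953870e-03  5.37256896e-01  1.74211039e+00  1.91819588e-01
  3.01484342e-01 -1.84386834e+00]
```

step_arm --steps '[{"x":0,"y":0,"z":0,"rx":0,"ry":0,"rz":0,"claw":0.18},{"x":0,"y":0,"z":0,"rx":0,"ry":0,"rz":0,"claw":0.18},{"x":0,"y":0,"z":0,"rx":0,"ry":0,"rz":0,"claw":0.18},{"x":0,"y":0,"z":0,"rx":0,"ry":0,"rz":0,"claw":0.18},{"x":0,"y":0,"z":-0.01,"rx":0,"ry":0,"rz":0,"claw":0.18},{"x":0,"y":0,"z":-0.03,"rx":0,"ry":0,"rz":0,"claw":0.18},{"x":0,"y":0,"z":-0.07,"rx":0,"ry":0,"rz":0,"claw":0.18},{"x":0,"y":0,"z":-0.12,"rx":0,"ry":0,"rz":0,"claw":0.18},{"x":0,"y":0,"z":-0.17,"rx":0,"ry":0,"rz":0,"claw":0.18},{"x":0,"y":0,"z":-0.22,"rx":0,"ry":0,"rz":0,"claw":0.18},{"x":0,"y":0,"z":-0.26,"rx":0,"ry":0,"rz":0,"claw":0.18},{"x":0,"y":0,"z":-0.26,"rx":0,"ry":0,"rz":0,"claw":0.18}]'

```text
time: 22.87
tool_pos: [0.5825, 0.0844, 0.2789]
tool_rot: [-3.139, 0.578, -3.032]
contact_force: [1.8, 0.9, 0.1]
opening: 0.0542
grip_force: 0.0
```

Run:
```python
from pan import *
im,d,s=pan();print(robot.observe()["tool_pos"])
A=np.mean([read_camera("scene")[0].astype(float) for _ in range(6)],0)
a=np.clip((cv2.resize(A[145:185,232:277],(450,400),interpolation=cv2.INTER_CUBIC)-30)*1.5,0,255)
b=cv2.resize(A[100:260,120:260],(350,400),interpolation=cv2.INTER_CUBIC)
cv2.imwrite("pics/end.png",np.hstack([a,b]).astype(np.uint8))
for x in nets.landmark_of("scene","lines")[:1]+nets.landmark_of("scene","pointer")[:1]: print(x)
```

```text
pan z 0.07725043444001226 (start .109)
[0.5828045  0.08429486 0.27616555]
{'pixel': [165.5, 255.1], 'conf': 0.4}
{'pixel': [165.5, 256.0], 'conf': 0.84}
```

View pics/end.png

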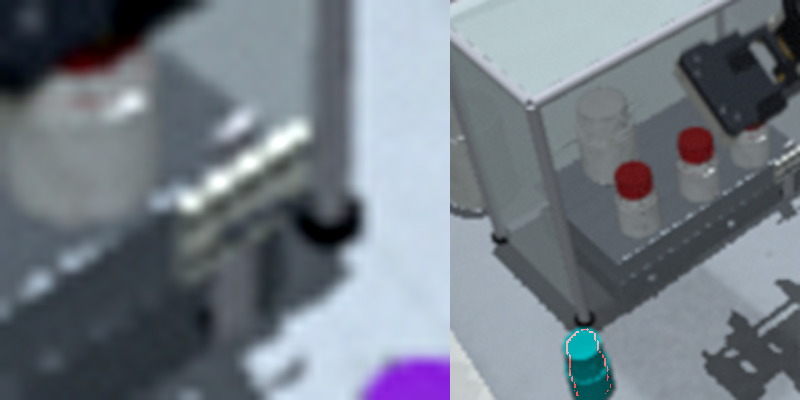

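All three bottles and the jar stand upright on the pan, which has sunk about 32 mm by the depth reading. That puts the pointer near 73 mm, and the plate's middle measured about 76 mm. The hand is clear, so I'm handing in.

```bash
python3 -c "
from cell import robot
print(robot.hand_in())"
```

```text
the job is handed in; nothing more can be done
None
```

I placed all three red-capped bottles upright on the pan beside the jar and handed the job in at about 23 s; the hand-in returned no verdict. The pan sank about 32 mm, so the pointer should rest near 73–74 mm. I measured the middle of the lines at about 76 mm, good to a few millimetres, so that should put the pointer between the lines.

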